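# Reload the bench carton stapler

## Task

The carton stapler has run empty: take the forked tool from its wooden stand, straddle the spring bar with it and press the collar sideways against its spring until the magazine slide springs free, then draw the slide right out by its pull tab. Set every wide staple strip lying on the bench astride the slide's rail, legs down, and push the slide home against the spring follower until the spring bar snaps in and locks it. Leave the forked tool standing in its stand, and do not disturb the other things on the bench.

Things in the scene. Friction and masses are not known exactly. Their poses are not given: they have to be found in the camera images.
- mouth (a point): Fixed point of the bench carton stapler (grey machine 440 mm long: motor housing at the back, driver head at the front, steel magazine between two cheeks), on the magazine's centre line, 105 mm above the bench, at the cheeks' front ends. x points the way the slide is drawn out, y to the latch side, z up. Driver head: x below 4 mm, 52 mm wide, up to 205 mm above the bench. Cheeks: 45 mm apart, tops 19 mm above here.
- slide_rail (a point): Point on the magazine slide: flat top of its rail, centre line, where the rail meets the nose block; axes as mouth, coincides with it when shut, travels with the slide. The rail is a steel bar 27 mm wide, rounded upper edges, top 105 mm above the bench, from x = 0 back to -240 mm, open at both sides. A strip sits astride it, its length along x, its centre 7 mm below this point's height.
- slide_nose (a point): Centre of the top of the slide's aluminium nose block (40 x 40 mm, 38 mm high, top 13 mm above the rail's top), 20 mm in front of slide_rail; front stop of the strips. On its +y side a lug stands out 6 mm, with a ramp at the back and, 1 to 11 mm in front of this point, a hole for the spring bar.
- slide_tab (a point): Grip point of the slide's black pull tab: upright plate 10 mm thick along x, 30 mm wide along y, its top 12 mm above this point, which is 25 mm above the rail's top and 65 mm in front of slide_rail (axes as there). A 20 mm gap between tab and nose block: pinch it from above, one finger in front, one behind.
- slide (a joint): Slide travel in m: 0 home, 0.23 fully out; friction 1.5 N, stays where left. Locked, it rests at about 0.003. With the spring bar withdrawn the follower pushes it out to about 0.012, where it stays when the bar is let go. Pushed home, its ramp cams the bar aside (about 4 N more) and the bar snaps in below about 0.003; the follower adds 3 to 9 N.
- follower (a joint): Travel in m of the spring follower, a dark steel saddle between the cheeks that presses strips to the nose: -0.012 at its front stop (slide out; its face is then 12 mm in front of mouth), 0 with the shut slide empty, 0.04 more per strip loaded. Spring 3 N at 0, 30 N/m.
- latch_bar (a joint): Spring bar that locks the slide: steel bar 5 mm thick, level along the machine's y, 100 mm above the bench, in a dark bracket beside the nose (x 0 to 42 mm from mouth, y 29 to 71 mm). 0 = sprung in; grows as its collar is pressed outwards (+y), stop at 0.010; the slide is free from 0.006. Spring 2.5 N at 0, 5 N at 0.010; springs back when let go.
- bar_collar (a point): On the spring bar's axis at the inner face of its collar (disc 16 mm across, 5 mm thick, on the +y side of this point), moves with it; axes as mouth. Between here and the bracket's inner ear is an 11 mm gap (y -11 to 0 mm) of bare bar, to be straddled from above by the fork; 24 mm free below the bar's axis, ears up to 13 mm above it; spring and outer ear beyond the collar.
- fork_grip (a point): Centre of the handle of the forked tool, which stands upright in its stand, fork down. Wooden handle 14 mm (its x) by 20 mm (its y), 56 mm high (28 mm above and below this point); below it a guard plate 30 x 24 x 4 mm and a steel blade 18 mm (x) by 4 mm (y). The fork's tip is 74 mm below this point. z runs up the handle. 70 g.
- fork_tip (a point): Lower end of the forked tool, on its centre line, axes as fork_grip. Two tines 4 x 4 mm at x = -7 and +7 mm, 18 mm long, leave a slot 10 mm wide, open downwards: they straddle a bar that runs along the tool's y, to push its collar along y. The guard's underside is 42 mm above this point.
- stand_slot (a point): Centre of the slot's mouth in the top of the tool's stand, a fixed wooden block 64 x 52 mm, 50 mm high. Slot 24 mm (x) by 10 mm (y), 46 mm deep; the tool's x lies along this x (either way round) and its guard rests on the top, fork_tip then 42 mm below this point.
- strip0_mid (a point): Centre of a wide copper-coated carton staple strip: 40 mm long (x), 35 mm wide (y), 18 mm high, an upside-down U (legs down, walls 2 mm, 31 mm between the legs), 45 g, lying on the bench. From two to four are there (None: absent); all belong in the stapler.
- strip1_mid (a point): Centre of a wide copper-coated carton staple strip: 40 mm long (x), 35 mm wide (y), 18 mm high, an upside-down U (legs down, walls 2 mm, 31 mm between the legs), 45 g, lying on the bench. From two to four are there (None: absent); all belong in the stapler.
- strip2_mid (a point): Centre of a wide copper-coated carton staple strip: 40 mm long (x), 35 mm wide (y), 18 mm high, an upside-down U (legs down, walls 2 mm, 31 mm between the legs), 45 g, lying on the bench. From two to four are there (None: absent); all belong in the stapler.
- strip3_mid (a point): Centre of a wide copper-coated carton staple strip: 40 mm long (x), 35 mm wide (y), 18 mm high, an upside-down U (legs down, walls 2 mm, 31 mm between the legs), 45 g, lying on the bench. From two to four are there (None: absent); all belong in the stapler.
- staple_box: Bystander: small open cardboard box 100 x 80 x 45 mm, origin at its underside. Leave alone.
- plier_strip: Bystander: narrow staple strip for pliers, 60 x 14 x 10 mm, origin at its underside. It does not fit; leave alone.
- marker: Bystander: black marker pen, 120 mm long, 12 mm thick. Leave alone.
- tape_roll: Bystander: roll of brown tape, 96 mm in diameter, 48 mm high, origin at its underside. Leave alone.
Mind the look-alikes: they are no part of the job. Leave any turquoise or yellow look-alike of the part that bears strip3_mid alone. What is shaped like the part that bears strip0_mid but yellow is not meant.

How it is judged:
By the outcome, as a careful person would: the job done as asked, in the order asked, and still so for the second after the job is handed in, with the robot touching nothing.
Of strip0, strip1, strip2, strip3 only 2 to 4 are there at a start; the rules pass over those that are not, and their reading is None.
At some moment in a run one of strip0, strip1, strip2, strip3 may be knocked a few centimetres aside while the robot is not near it.
It also fails if it takes over 210 s, if anything falls off the work surface, if the arm or the gripper's body presses on something with over 40 N, if the wrist force passes 120 N, or if a joint passes its speed limit or range.

## Robot

A 6-joint arm with a two-finger parallel gripper is mounted at the origin on the work surface. World frame = base frame: x ahead of the robot, y to its left, z up, the work surface at z = 0. Lengths are in m, angles in degrees, forces in N, time in s.
With the tool pointing down it reaches from about 0.25 to 0.725 m from the base axis. Payload 9.7 kg.
Tool frame: the origin (TCP) lies midway between the tips of the shut fingers; the grasp point (between the pads) lies 19 mm behind it (bot.grasp_offset is the distance from the TCP to the grasp point, in m); z points along the fingers, x is the direction in which the jaws open and shut, and the axes are right-handed (so a half turn about z gives the same grasp; the last joint's range is limited). The gripper opens to 85 mm and grips with 20 to 120 N. Pads are 22 mm wide; open, the fingers measure 114 mm over their backs; the gripper's body (76 mm by 85 mm) begins 54 mm behind the grasp point. The pads swing forward as they close: fully open they stand 13 mm farther back than shut.
Start: joints at [67.666, 4.979, 10.078, 95.1, 0, 90], TCP at [0.209, 0.509, 0.231] pointing down, gripper open.
Joint ranges: [-179.16, 179.16], [-48.56, 103.87], [-65.8, 70.77], [-126.05, 130.52], [-82.76, 87.17], [-180, 180]. Speed limits (degrees/s): [127.2, 127.2, 147.25, 180, 180, 180].

## Interface

Orientations are given as [roll, pitch, yaw] about the fixed x, y, z axes, in that order (R = Rz(yaw) Ry(pitch) Rx(roll)).
In Python, from workcell import bot gives the robot as it stands.
- The arm moves only by the tool send_rows, never from a script. Its argument "targets" is a list of rows, each a list of 5 numbers: the closure, from 0 (fully open) to 1 (shut), then the shift along the world's x, y, z in mm, then the turn about the world's z in degrees. A call has 1 to 10 rows; each row is the pose to reach, as a shift and turn from the pose commanded when the call began; what a row does not reach only later rows make up. A row lasts 1/8 s, in which the tool goes at most 62.5 mm and 10.7 degrees, less where a joint would pass 70% of its speed; a pose out of reach is approached as far as the arm can. A call with a gripper value outside its range is refused whole. The fingers move at their own pace and stop on an object; "squeeze" is the grip in N (left out, the last holds). Time passes only in rows, so rows that repeat a pose let the fingers close. It gives the time, the measured TCP pose, the force and the opening at its end, in the units of the state.
- bot.get_obs(): the state, without advancing time (a new reading comes with each control period).
- bot.camera(name): name is "scene" or "top" or "wrist"; returns a dict with "pixels" (420x560x3 uint8, red, green, blue), "intrinsics" (3x3 intrinsics, pixels), "view" (4x4, takes a point from world to camera coordinates); the wrist camera has in their place "mount" (4x4, takes a point from camera to tool coordinates, whose origin is the TCP and whose axes are the tool frame's). Camera axes: x right, y down, z forward; pixel columns grow to the right and rows downward; lengths in m; the calibration is good to about 2 mm. A picture is of the moment at which its call begins: read the wrist's pose just before it. There is no depth.
- bot.job_done(): hands the job in, once; it reports no verdict.
The state is a dict: "time": time; "q": joint angles; "qd": joint speeds; "joint_efforts": joint torques, N m; "ee_pos": TCP position; "tcp_rot": TCP orientation; "wrist_force": force on the tool from outside, world axes, zero at the start; "torque": the same for the moment, N m; "opening": finger opening in m.
Only numpy, scipy, OpenCV 4.12 (cv2) and the standard library are available. Lean on these libraries where they do the work, as an engineer would, in place of code of your own. Each camera call takes 0.05 s, during which the arm holds its last target.

## Working session

There is one attempt and no reset: what is moved stays moved. The work goes in short steps, Python scripts to look and compute and a tool call to move; the robot and the scene stay as the last step left them, time stands still between calls to the robot, and variables do not carry over. Pictures are saved under pics/ and viewed, and the job is handed in when it is done.

Besides the shell and the picture viewer there is one more tool, called after "Request:" by a JSON object that holds its "api" and its "payload". send_rows: Moves the arm, as the interface text tells. Its arguments: {"type":"object","properties":{"targets":{"type":"array","items":{"type":"array","items":{"type":"number"}}},"squeeze":{"type":"number"}},"required":["targets"]}

```bash
ls; mkdir -p pics; cat > h.py <<'E'
import numpy as np, cv2
from workcell import bot
def snap(name,fn,crop=None,scale=1):
    o=bot.get_obs(); c=bot.camera(name); im=c["pixels"][:,:,::-1].copy()
    np.savez('pics/'+fn+'.npz',**{k:np.array(v) for k,v in c.items()},pos=o['ee_pos'],rot=o['tcp_rot'])
    if crop: x0,y0,x1,y1=crop; im=im[y0:y1,x0:x1]
    if scale!=1: im=cv2.resize(im,None,fx=scale,fy=scale,interpolation=cv2.INTER_CUBIC)
    cv2.imwrite('pics/'+fn+'.png',im); return c
E
python3 - <<'E'
from h import *
for n in ["scene","top","wrist"]:
    c=snap(n,n+"0"); print(n,c["intrinsics"].tolist(),np.array(c.get("view",c.get("mount"))).round(4).tolist())
print(bot.get_obs(), bot.grasp_offset)
E
```

```text
pics
scene [[496.5783653045729, 0.0, 279.6851666902191], [0.0, 496.5783653045729, 202.48548641865614], [0.0, 0.0, 1.0]] [[-0.1721, 0.9849, -0.0161, 0.1893], [0.8291, 0.136, -0.5424, -0.3689], [-0.532, -0.1067, -0.84, 1.4624], [0.0, 0.0, 0.0, 1.0]]
top [[396.14789441967287, 0.0, 277.52158071644277], [0.0, 396.14789441967287, 211.63722152852583], [0.0, 0.0, 1.0]] [[0.0823, -0.9966, -0.0024, -0.1452], [-0.9753, -0.0801, -0.2056, 0.5452], [0.2047, 0.0193, -0.9786, 1.1568], [0.0, 0.0, 0.0, 1.0]]
wrist [[308.995126416293, 0.0, 285.4062716149497], [0.0, 308.995126416293, 205.72620893737715], [0.0, 0.0, 1.0]] [[1.0, -0.0002, -0.0009, 0.0002], [0.0005, 0.9628, 0.2704, -0.0682], [0.0008, -0.2704, 0.9628, -0.1423], [0.0, 0.0, 0.0, 1.0]]
{'time': 0.15, 'q': array([ 6.76654041e+01,  5.00312861e+00,  1.00437582e+01,  9.51006862e+01,
       -1.25514924e-03,  9.00003741e+01]), 'qd': array([ 0.02575527, -0.09178629,  0.22091122,  0.05130283, -0.04563646,
        0.0167285 ]), 'joint_efforts': array([-1.80261477e-04, -5.20761824e+01,  4.65044832e+01,  1.38939492e-02,
       -2.15246487e-08,  2.08631542e-05]), 'ee_pos': array([0.20894122, 0.50855999, 0.2307429 ]), 'tcp_rot': array([1.79998744e+02, 6.00566046e-02, 6.76650300e+01]), 'wrist_force': array([ 0.56829988,  0.19713735, -0.69153855]), 'torque': array([-0.02823329, -0.01582211, -0.02331052]), 'opening': 0.08542187078434148} 0.0187
```

View pics/scene0.png

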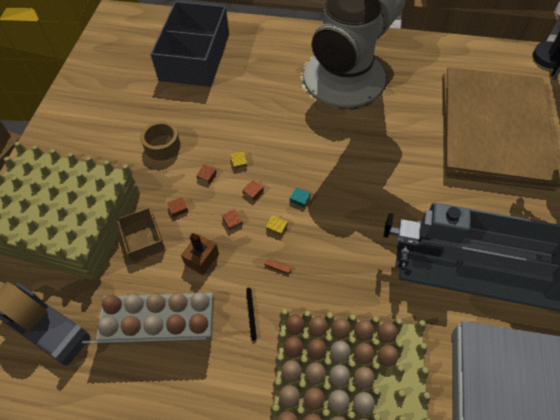

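View pics/top0.png

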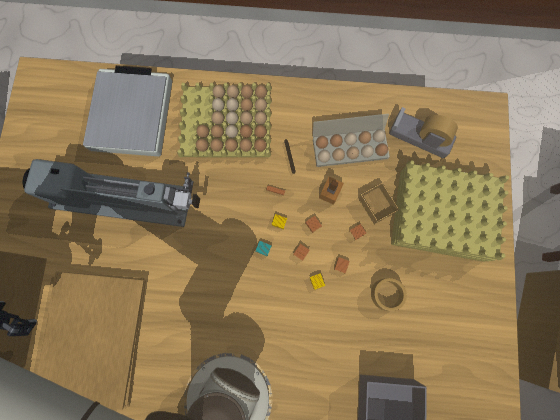

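View pics/wrist0.png

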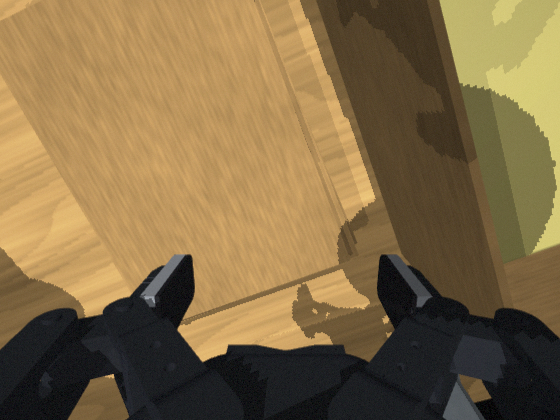

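The copper strips are at scene pixels (206,173), (178,207), (253,189) and (232,219). These match top pixels (313,223), (357,231), (301,251) and (341,264). Look-alikes, scene pixels:
- yellow strips at (239,160) and (277,225)
- a turquoise strip at (300,197)
- the narrow plier strip at (277,266)

The stand with the tool is at scene (200,250), and the stapler nose is at scene (405,232). Next I'll take close crops.

```bash
cat >> h.py <<'E'
def ray(c,uv):
    K=np.array(c["intrinsics"]); V=np.array(c["view"])
    d=V[:3,:3].T@np.linalg.inv(K)@np.array([uv[0],uv[1],1.]); o=-V[:3,:3].T@V[:3,3]; return o,d
def at_z(c,uv,z):
    o,d=ray(c,uv); return o+d*(z-o[2])/d[2]
def proj(c,p):
    K=np.array(c["intrinsics"]); V=np.array(c["view"]); q=K@(V[:3,:3]@np.array(p)+V[:3,3]); return q[:2]/q[2]
E
python3 - <<'E'
from h import *
s=dict(np.load('pics/scene0.npz')); t=dict(np.load('pics/top0.npz'))
for n,l in (('s',[(206,173),(178,207),(253,189),(232,219)]),('t',[(313,223),(357,231),(301,251),(341,264)])):
    for p in l: print(n,p,at_z(s if n=='s' else t,p,.012).round(3))
print(at_z(s,(405,228),.118),at_z(t,(182,200),.118))
for c,n,cr in ((s,'s',(360,170,560,320)),(t,'t',(10,140,210,290)),(s,'s2',(130,130,330,280)),(t,'t2',(240,160,440,310))):
    x0,y0,x1,y1=cr; cv2.imwrite(f'pics/c_{n}.png',cv2.resize(c['pixels'][y0:y1,x0:x1,::-1],None,fx=4,fy=4,interpolation=cv2.INTER_CUBIC))
E
```

```text
s (206, 173) [ 0.413 -0.311  0.012]
s (178, 207) [ 0.524 -0.352  0.012]
s (253, 189) [ 0.442 -0.182  0.012]
s (232, 219) [ 0.536 -0.214  0.012]
t (313, 223) [ 0.537 -0.214  0.012]
t (357, 231) [ 0.523 -0.353  0.012]
t (301, 251) [ 0.446 -0.182  0.012]
t (341, 264) [ 0.416 -0.308  0.012]
[0.55832599 0.17561888 0.118     ] [0.55423968 0.18003389 0.118     ]
```

View pics/c_s.png

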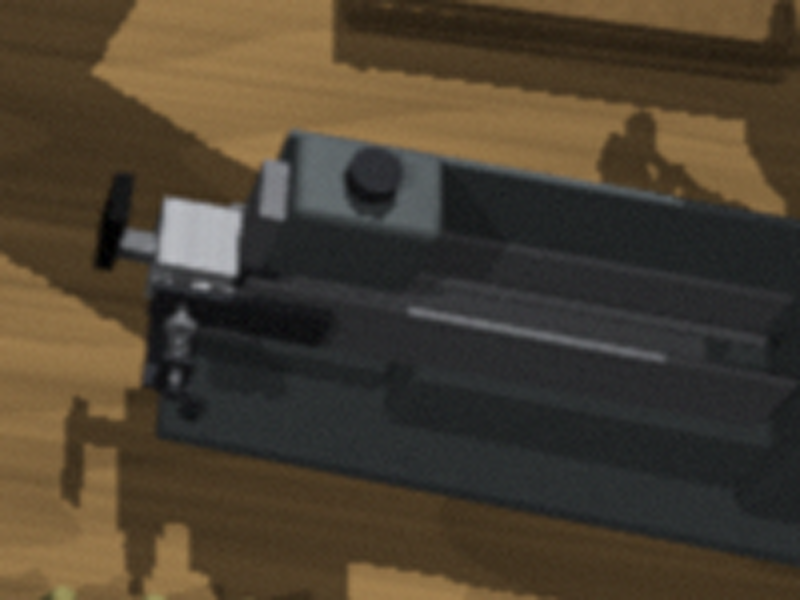

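View pics/c_t.png

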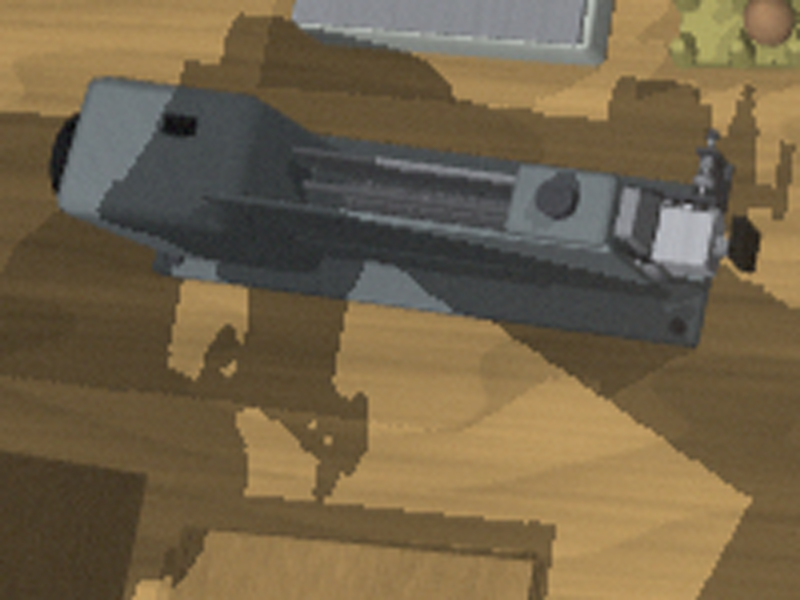

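View pics/c_s2.png

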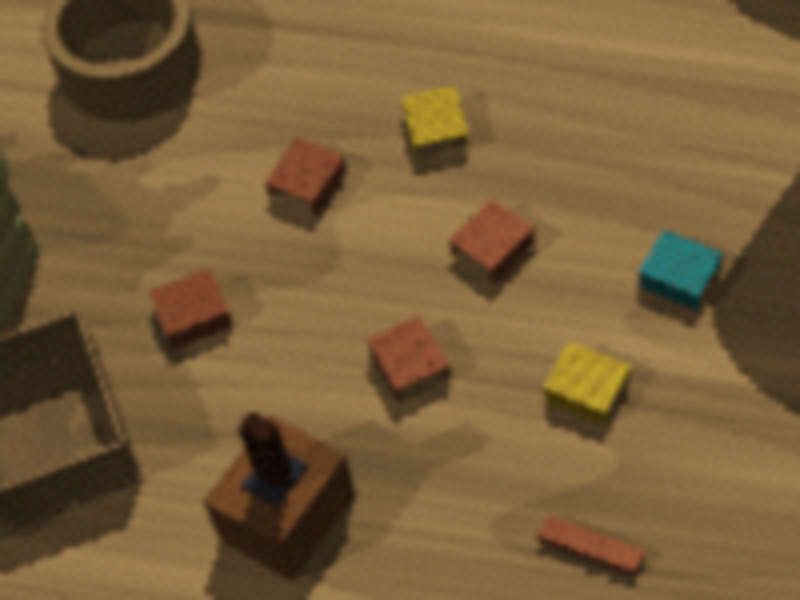

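View pics/c_t2.png

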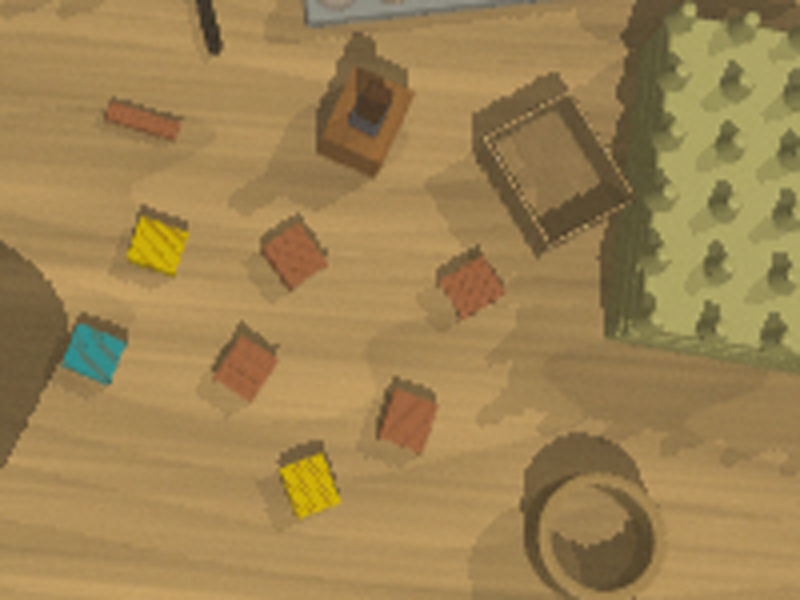

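```bash
python3 - <<'E'
from h import *
s=dict(np.load('pics/scene0.npz')); t=dict(np.load('pics/top0.npz'))
print(at_z(s,(200,248),.05),at_z(t,(331.5,189.5),.05))
for u in [(163,200),(243,200),(240,278),(157,265)]: print('nose s',at_z(s,(360+u[0]/4,170+u[1]/4),.118).round(4))
for u in [(655,205),(718,212),(712,275),(650,265)]: print('nose t',at_z(t,(10+u[0]/4,140+u[1]/4),.118).round(4))
E
```

```text
[ 0.64256836 -0.25936529  0.05      ] [ 0.64064196 -0.2616044   0.05      ]
nose s [0.54  0.166 0.118]
nose s [0.5331 0.2078 0.118 ]
nose s [0.581  0.2073 0.118 ]
nose s [0.5803 0.1646 0.118 ]
nose t [0.5785 0.2077 0.118 ]
nose t [0.577  0.1609 0.118 ]
nose t [0.5297 0.1592 0.118 ]
nose t [0.5334 0.2052 0.118 ]
```

Request:
{"api": "send_rows", "payload": {"targets": [[0,50,-80,70,-10],[0,390,-700,70,-68],[0,390,-700,70,-68],[0,390,-700,70,-68],[0,390,-700,70,-68],[0,390,-700,70,-68],[0,390,-700,70,-68],[0,390,-700,70,-68],[0,390,-700,70,-68],[0,390,-700,70,-68]]}}

```text
time: 1.4
ee_pos: [0.5081, -0.0277, 0.2931]
tcp_rot: [-180.0, -0.0, -0.3]
wrist_force: [0.6, 0.9, 0.6]
opening: 0.0853
```

Request:
{"api": "send_rows", "payload": {"targets": [[0,90,-160,8,0],[0,90,-160,8,0],[0,90,-160,8,0],[0,90,-160,8,0],[0,90,-160,8,0]]}}

```text
time: 2.02
ee_pos: [0.5973, -0.1856, 0.3004]
tcp_rot: [-180.0, 0.1, -0.4]
wrist_force: [-0.5, 0.3, 0.3]
opening: 0.0855
```

```bash
cat >> h.py <<'E'
from scipy.spatial.transform import Rotation as R
def wfix(d):
    "wrist npz -> dict with view"
    d=dict(d); T=np.eye(4); T[:3,:3]=R.from_euler('xyz',d['rot'],degrees=True).as_matrix(); T[:3,3]=d['pos']
    d['view']=np.linalg.inv(T@d['mount']); return d
def load(fn):
    d=np.load('pics/'+fn+'.npz'); return wfix(d) if 'mount' in d.files else dict(d)
E
python3 - <<'E'
from h import *
snap('wrist','w1'); print(bot.get_obs()['ee_pos'],bot.get_obs()['q'],bot.get_obs()['tcp_rot'])
E
```

```text
[ 0.59716422 -0.18503428  0.30118168] [-1.72201647e+01  1.86964636e+01  3.40936556e+01  1.05408580e+02
  9.45894789e-03  7.30911416e+01] [-1.79987638e+02  8.14497497e-03 -3.11306336e-01]
```

View pics/w1.png

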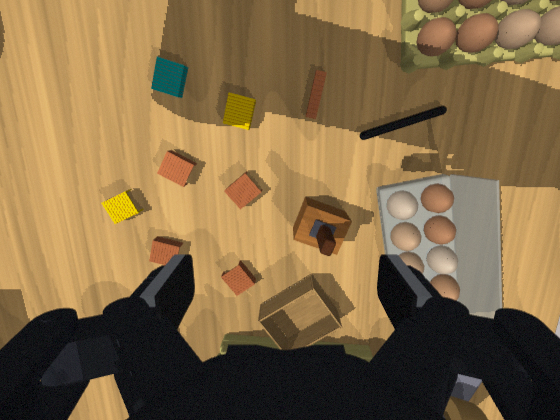

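```bash
python3 - <<'E'
from h import *
c=load('w1'); x0,y0,x1,y1=275,180,375,270
cv2.imwrite('pics/w1c.png',cv2.resize(c['pixels'][y0:y1,x0:x1,::-1],None,fx=6,fy=6,interpolation=cv2.INTER_CUBIC))
E
```

```text
(no output)
```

View pics/w1c.png

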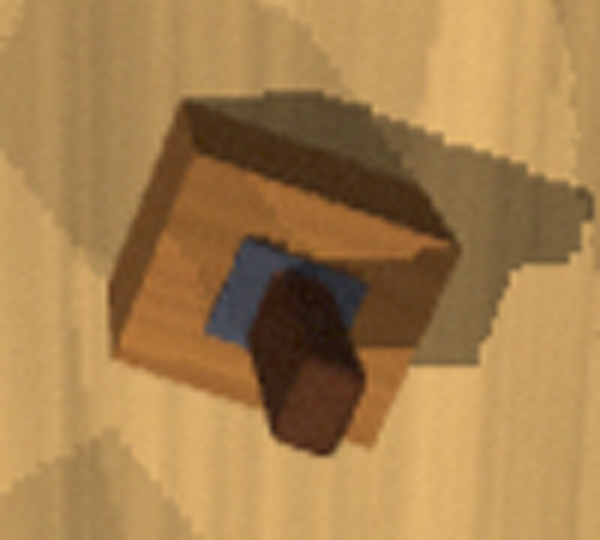

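```bash
cat >> h.py <<'E'
def quad(c,pts,z,off=(0,0),s=1):
    P=np.array([at_z(c,(off[0]+u/s,off[1]+v/s),z)[:2] for u,v in pts]); e=np.roll(P,-1,0)-P
    for i in range(len(P)): print('  edge',P[i].round(4),'len',round(np.linalg.norm(e[i])*1e3,1),'ang',round(np.degrees(np.arctan2(e[i][1],e[i][0])),1))
    m=P.mean(0); print('  centre',m.round(4)); return P
E
python3 - <<'E'
from h import *
c=load('w1'); quad(c,[(190,150),(460,245),(372,448),(115,358)],.05,(275,180),6); quad(c,[(303,355),(365,370),(328,455),(270,435)],.11,(275,180),6)
quad(c,[(248,238),(368,285),(340,380),(205,332)],.054,(275,180),6)
E
```

```text
edge [ 0.6251 -0.2266] len 64.5 ang -20.3
  edge [ 0.6856 -0.249 ] len 52.2 ang -109.9
  edge [ 0.6678 -0.2981] len 63.3 ang 159.1
  edge [ 0.6087 -0.2755] len 51.6 ang 71.4
  centre [ 0.6468 -0.2623]
  edge [ 0.6432 -0.251 ] len 12.4 ang -14.8
  edge [ 0.6552 -0.2541] len 19.0 ang -110.3
  edge [ 0.6487 -0.2719] len 12.2 ang 159.3
  edge [ 0.6372 -0.2676] len 17.7 ang 70.3
  centre [ 0.6461 -0.2612]
  edge [ 0.6379 -0.2457] len 29.1 ang -22.5
  edge [ 0.6647 -0.2569] len 23.3 ang -103.5
  edge [ 0.6593 -0.2796] len 32.8 ang 159.0
  edge [ 0.6287 -0.2678] len 23.9 ang 67.4
  centre [ 0.6476 -0.2625]
```

Request:
{"api": "send_rows", "payload": {"targets": [[0,49,-77,-60,70],[0,49,-77,-120,70],[0,49,-77,-120,70],[0,49,-77,-120,70],[0,49,-77,-120,70],[0,49,-77,-120,70],[0,49,-77,-120,70],[0,49,-77,-120,70],[0,49,-77,-120,70],[0,49,-77,-120,70]]}}

```text
time: 3.32
ee_pos: [0.6465, -0.2623, 0.1814]
tcp_rot: [180.0, 0.0, 69.6]
wrist_force: [0.1, 0.2, -0.1]
opening: 0.0854
```

```bash
python3 - <<'E'
from h import *
snap('wrist','w2'); print(bot.get_obs()['ee_pos'],bot.get_obs()['q'].round(1),bot.get_obs()['tcp_rot'])
E
```

```text
[ 0.64645191 -0.26242643  0.18122297] [-22.1  25.8  29.8  94.    0.   -1.7] [ 1.79987796e+02 -4.62022650e-04  6.96241476e+01]
```

View pics/w2.png

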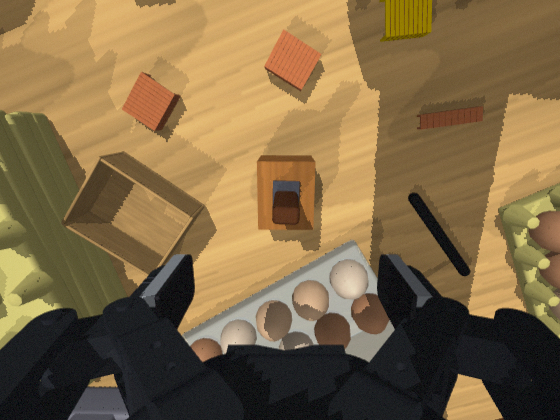

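Request:
{"api": "send_rows", "payload": {"targets": [[0.4,0,0,-40,0],[0.4,0,0,-85,0],[0.4,0,0,-113,0],[0.4,0,0,-113,0],[1,0,0,-113,0],[1,0,0,-113,0],[1,0,0,-113,0],[1,0,0,-113,0],[1,0,0,-113,0]], "squeeze": 70}}

```text
time: 4.5
ee_pos: [0.6474, -0.2631, 0.0703]
tcp_rot: [179.8, 0.0, 69.7]
wrist_force: [0.6, -0.6, 6.8]
opening: 0.0189
```

```bash
python3 - <<'E'
from h import *
snap('wrist','w3'); o=bot.get_obs(); print(o['ee_pos'],o['opening'],o['wrist_force'])
E
```

```text
[ 0.64745274 -0.26307179  0.07031977] 0.019057031687718815 [ 0.15839686 -0.33292985  6.76149056]
```

View pics/w3.png

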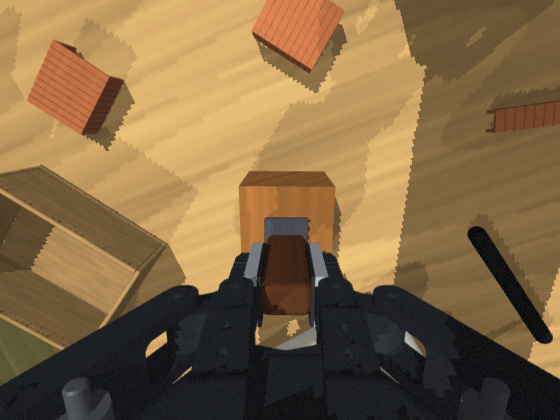

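Request:
{"api": "send_rows", "payload": {"targets": [[1,0,0,40,0],[1,0,0,100,0],[1,0,0,160,0],[1,-10,40,190,-10],[1,-77,383,190,-73],[1,-77,383,190,-73],[1,-77,383,190,-73],[1,-77,383,190,-73],[1,-77,383,190,-73],[1,-77,383,190,-73]]}}

```text
time: 5.8
ee_pos: [0.5688, 0.1225, 0.2589]
tcp_rot: [-180.0, -0.1, -3.3]
wrist_force: [0.7, -0.1, -0.7]
opening: 0.019
```

Request:
{"api": "send_rows", "payload": {"targets": [[1,0,0,0,0],[1,0,0,0,0]]}}

```text
time: 6.05
ee_pos: [0.5695, 0.1203, 0.2585]
tcp_rot: [180.0, -0.0, -2.9]
wrist_force: [0.0, 0.0, -0.6]
opening: 0.019
```

```bash
python3 - <<'E'
from h import *
snap('wrist','w4'); o=bot.get_obs(); print(o['ee_pos'],o['opening'],o['wrist_force'],o['tcp_rot'],o['q'].round())
E
```

```text
[0.56964237 0.11972321 0.25835131] 0.0189480395731073 [-0.26854014 -0.71391406  0.2324441 ] [ 1.79995360e+02 -2.66548990e-02 -2.97001068e+00] [ 12.  10.  19.  99.  -0. 105.]
```

View pics/w4.png

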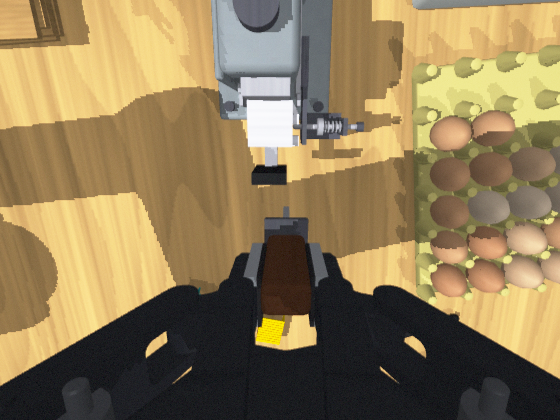

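```bash
python3 - <<'E'
from h import *
c=load('w4'); x0,y0,x1,y1=205,70,385,205
cv2.imwrite('pics/w4c.png',cv2.resize(c['pixels'][y0:y1,x0:x1,::-1],None,fx=4.4,fy=4.4,interpolation=cv2.INTER_CUBIC))
E
```

```text
(no output)
```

View pics/w4c.png

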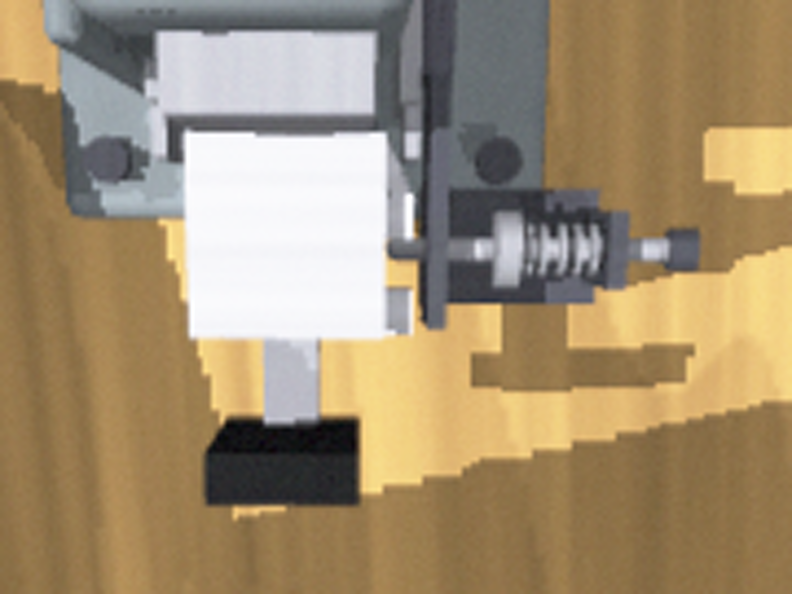

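```bash
python3 - <<'E'
from h import *
c=load('w4'); o=(205,70); f=4.4
quad(c,[(183,132),(386,132),(388,338),(188,338)],.118,o,f)
g=lambda u,v,z: at_z(c,(o[0]+u/f,o[1]+v/f),z).round(4)
print('ear face',g(448,248,.113),g(448,248,.102)); print('collar in',g(493,248,.104),'collar out',g(523,248,.104))
print('bar',g(470,248,.1025),g(400,247,.1025),g(650,248,.1025))
print('collar edges',g(507,212,.10),g(507,287,.10))
print('tab top',); quad(c,[(205,452),(360,452),(358,502),(206,504)],.142,o,f)
E
```

```text
edge [0.5406 0.2061] len 40.0 ang -2.9
  edge [0.5805 0.204 ] len 40.0 ang -92.0
  edge [0.5791 0.164 ] len 41.0 ang 177.1
  edge [0.5382 0.1661] len 40.0 ang 86.6
  centre [0.5596 0.1851]
ear face [0.5923 0.1811 0.113 ] [0.5931 0.1808 0.102 ]
collar in [0.6024 0.1804 0.104 ] collar out [0.6088 0.1801 0.104 ]
bar [0.5977 0.1806 0.1025] [0.5829 0.1816 0.1025] [0.6359 0.1787 0.1025]
collar edges [0.606  0.1876 0.1   ] [0.6057 0.172  0.1   ]
tab top
  edge [0.5426 0.1464] len 29.7 ang -2.9
  edge [0.5723 0.1448] len 9.8 ang -95.1
  edge [0.5714 0.1351] len 29.5 ang 177.8
  edge [0.542  0.1362] len 10.2 ang 86.5
  centre [0.5571 0.1406]
```

```bash
python3 - <<'E'
from h import *
c=load('w4'); K=c['intrinsics']; M=np.linalg.inv(c['mount'])
def pt(p): q=K@(M[:3,:3]@np.array(p)+M[:3,3]); return (q[:2]/q[2]).round(1)
for p in [(-.002,-.009,.0623),(.002,-.009,.0623),(-.002,-.009,.0623-.042),(-.012,-.015,.0623-.042-.004),(.012,-.015,.0623-.046),(-.01,-.007,.0623-.102),(-.01,.007,.0623-.102)]: print(p,pt(p))
x0,y0,x1,y1=235,195,335,335
cv2.imwrite('pics/w4d.png',cv2.resize(c['pixels'][y0:y1,x0:x1,::-1],None,fx=4.2,fy=4.2,interpolation=cv2.INTER_CUBIC))
E
```

```text
(-0.002, -0.009, 0.0623) [282.1 208.5]
(0.002, -0.009, 0.0623) [287.9 208.5]
(-0.002, -0.009, 0.0203) [281.4 229.4]
(-0.012, -0.015, 0.0163) [262.8 221.6]
(0.012, -0.015, 0.016300000000000002) [307.1 221.5]
(-0.01, -0.007, -0.03969999999999999) [258.  289.8]
(-0.01, 0.007, -0.03969999999999999) [258.9 322.1]
```

View pics/w4d.png

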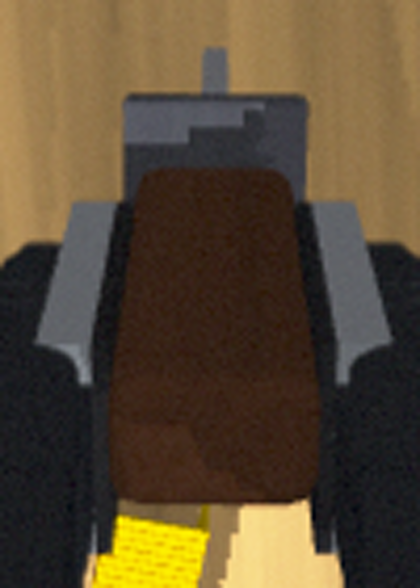

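Request:
{"api": "send_rows", "payload": {"targets": [[1,14,30,-30,0],[1,27,59,-58,0],[1,27,59,-58,0],[1,27,59,-58,0]]}}

```text
time: 6.6
ee_pos: [0.5967, 0.1782, 0.2007]
tcp_rot: [180.0, -0.0, -3.1]
wrist_force: [-0.3, 0.9, -0.3]
opening: 0.0191
```

```bash
python3 - <<'E'
from h import *
snap('wrist','w5',(205,130,385,265),4.4); o=bot.get_obs(); print(o['ee_pos'],o['opening'],o['wrist_force'],o['tcp_rot'])
E
```

```text
[0.59680153 0.17811903 0.20123234] 0.018949591877133052 [-0.8165349   0.27171295  0.05412257] [-1.79987959e+02 -7.02232092e-02 -3.08566080e+00]
```

View pics/w5.png

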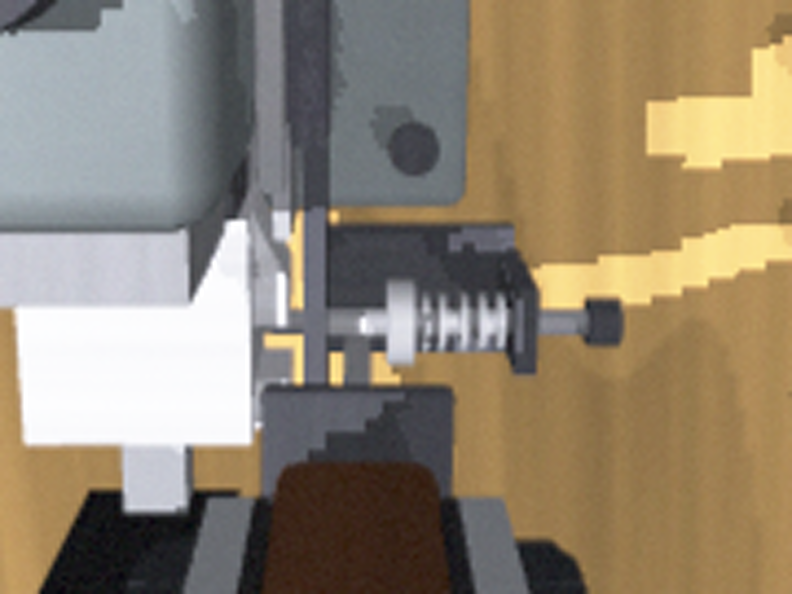

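```bash
python3 - <<'E'
from h import *
c=load('w5'); o=(205,130); f=4.4
g=lambda u,v,z: at_z(c,(o[0]+u/f,o[1]+v/f),z).round(4)
print('bar',g(350,323,.1025),'ear',g(328,320,.113),'collar',g(388,323,.104)); print('blade edge upper front tip', g(358,338,.139), 'TCP',c['pos'])
E
```

```text
bar [0.5964 0.181  0.1025] ear [0.5928 0.1846 0.113 ] collar [0.6034 0.181  0.104 ]
blade edge upper front tip [0.5982 0.1884 0.139 ] TCP [0.59669484 0.1781503  0.20065137]
```

Request:
{"api": "send_rows", "payload": {"targets": [[1,0,1.5,-15,0],[1,0,1.5,-30,0],[1,0,1.5,-40,0],[1,0,1.5,-49,0],[1,0,1.5,-49,0],[1,0,1.5,-49,0]]}}

```text
time: 7.4
ee_pos: [0.5966, 0.1809, 0.1514]
tcp_rot: [-180.0, -0.0, -3.0]
wrist_force: [-0.4, 0.3, -0.7]
opening: 0.019
```

```bash
python3 - <<'E'
from h import *
snap('wrist','w6',(205,170,385,305),4.4); o=bot.get_obs(); print(o['ee_pos'],o['opening'],o['wrist_force'],o['tcp_rot'])
E
```

```text
[0.59666324 0.18093635 0.15157131] 0.018997084875243167 [ 0.45033305  0.54486411 -0.49238039] [-1.79984664e+02 -4.08322899e-02 -3.03104769e+00]
```

View pics/w6.png

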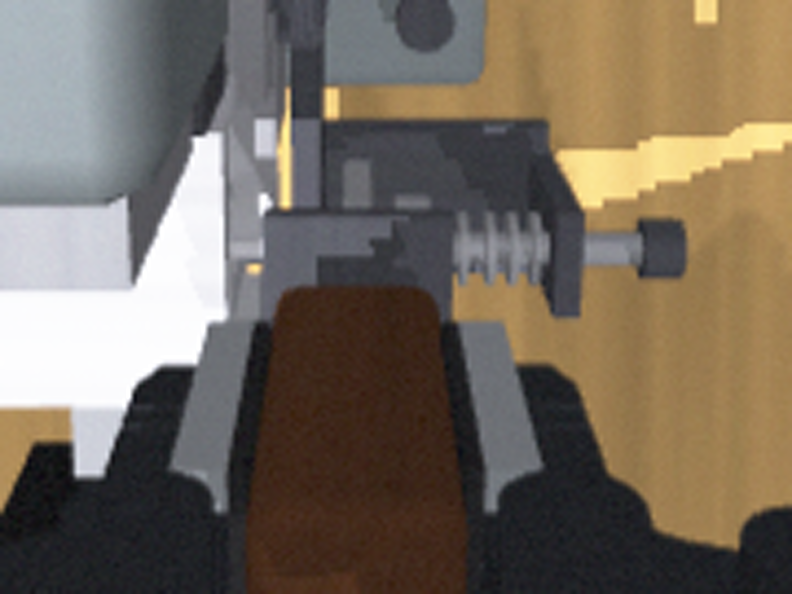

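Request:
{"api": "send_rows", "payload": {"targets": [[1,4,-0.2,0,0],[1,7,-0.4,0,0],[1,9,-0.5,0,0],[1,11,-0.6,0,0],[1,12,-0.6,0,0],[1,12,-0.6,0,0],[1,12,-0.6,0,0]]}}

```text
time: 8.32
ee_pos: [0.6084, 0.1802, 0.1511]
tcp_rot: [180.0, 0.0, -3.0]
wrist_force: [-4.5, 1.0, 1.3]
opening: 0.0193
```

```bash
python3 - <<'E'
from h import *
snap('wrist','w7',(125,130,385,325),3); o=bot.get_obs(); print(o['ee_pos'],o['opening'],o['wrist_force'],o['tcp_rot'])
E
```

```text
[0.60834327 0.18026722 0.15103806] 0.01920071883354968 [-4.5764707   1.42445579  2.14422632] [-1.79998638e+02  7.89092854e-03 -3.03276616e+00]
```

View pics/w7.png

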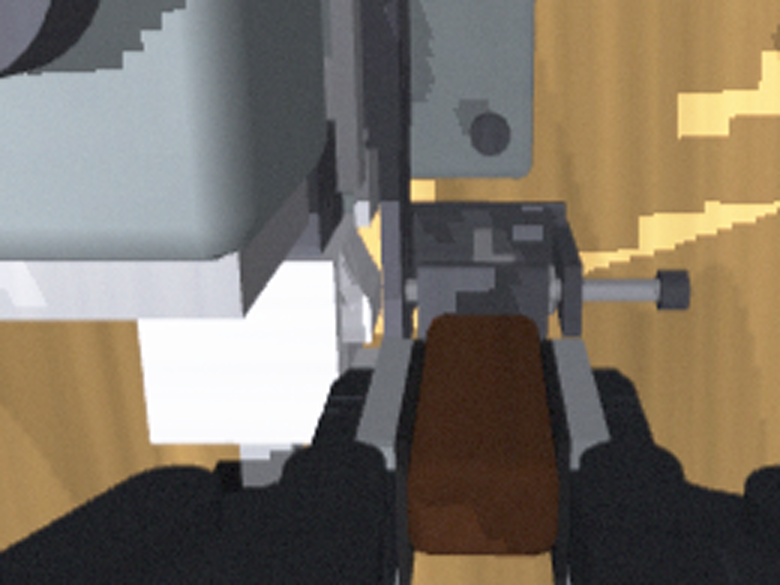

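```bash
python3 - <<'E'
from h import *
c=load('w7'); g=lambda u,v,z: at_z(c,(125+u/3,130+v/3),z).round(4)
print(g(150,442,.118),g(310,442,.118))
E
```

```text
[0.5376 0.1563 0.118 ] [0.5712 0.1545 0.118 ]
```

Request:
{"api": "send_rows", "payload": {"targets": [[1,-4,0.2,0,0],[1,-8,0.4,0,0],[1,-11,0.6,0,0],[1,-11,0.6,10,0],[1,-11,0.6,40,0],[1,-11,0.6,80,0],[1,-11,-20,110,0],[1,-11,-80,110,0],[1,-11,-80,110,0]]}}

```text
time: 9.5
ee_pos: [0.5979, 0.0971, 0.2626]
tcp_rot: [180.0, -0.1, -3.2]
wrist_force: [0.1, 0.8, 0.2]
opening: 0.0191
```

```bash
python3 - <<'E'
from h import *
snap('wrist','w8',(155,30,415,225),3); o=bot.get_obs(); print(o['ee_pos'],o['opening'],o['wrist_force'],o['tcp_rot'])
E
```

```text
[0.59777504 0.09865047 0.26207118] 0.018949800976905302 [ 0.66109379 -0.43040272 -0.57336666] [-1.79987616e+02 -8.33118864e-02 -3.19015254e+00]
```

View pics/w8.png

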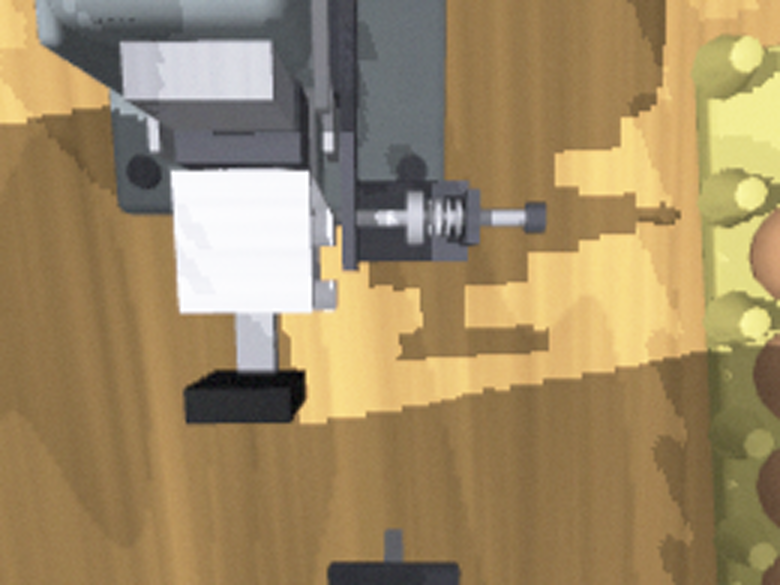

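Request:
{"api": "send_rows", "payload": {"targets": [[1,49.6,-361.5,0,73],[1,49.6,-361.5,0,73],[1,49.6,-361.5,0,73],[1,49.6,-361.5,0,73],[1,49.6,-361.5,0,73],[1,49.6,-361.5,0,73],[1,49.6,-361.5,0,73],[1,49.6,-361.5,0,73],[1,49.6,-361.5,-60,73],[1,49.6,-361.5,-100,73]]}}

```text
time: 10.8
ee_pos: [0.6471, -0.2594, 0.1592]
tcp_rot: [-180.0, -0.0, 69.8]
wrist_force: [-0.1, -0.3, -0.9]
opening: 0.019
```

Request:
{"api": "send_rows", "payload": {"targets": [[1,0,0,0,0]]}}

```text
time: 10.92
ee_pos: [0.6458, -0.2591, 0.158]
tcp_rot: [-179.7, -0.0, 69.9]
wrist_force: [-0.0, 0.8, 0.3]
opening: 0.0194
```

```bash
python3 - <<'E'
from h import *
snap('wrist','w9',(195,160,375,295),4.4); o=bot.get_obs(); print(o['ee_pos'],o['opening'],o['wrist_force'],o['tcp_rot'])
E
```

```text
[ 0.64681426 -0.25975395  0.16120525] 0.01956091345650517 [0.69850797 0.85997278 0.48005731] [-1.79912762e+02 -6.87023385e-03  6.98910476e+01]
```

View pics/w9.png

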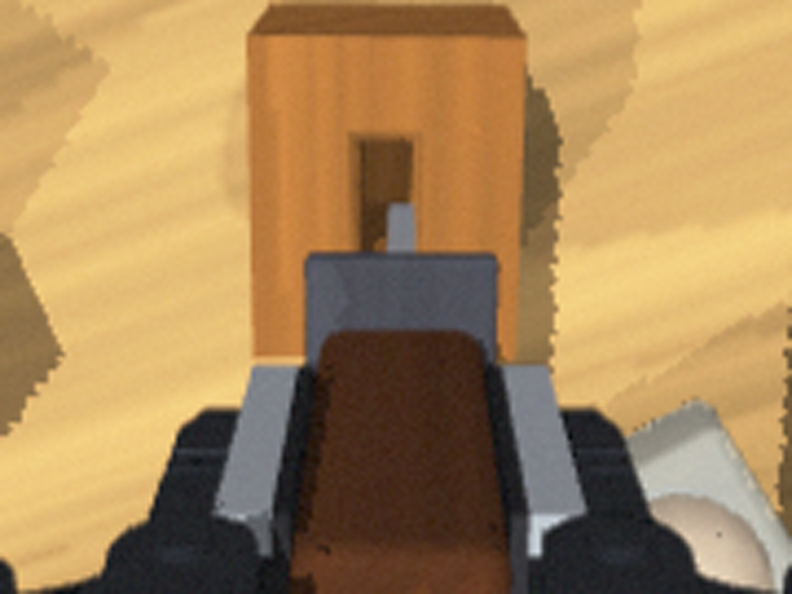

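```bash
python3 - <<'E'
from h import *
c=load('w9'); g=lambda u,v,z: at_z(c,(195+u/4.4,160+v/4.4),z)[:2]
yw=np.radians(69.85); ax=np.array([np.cos(yw),np.sin(yw)]); ay=np.array([np.sin(yw),-np.cos(yw)])
P=lambda p:(round((p-c['pos'][:2])@ax*1e3,1),round((p-c['pos'][:2])@ay*1e3,1))
print('slot back edge',P(g(352,133,.05)),P(g(413,133,.05))); print('stand',P(g(248,36,.05)),P(g(525,36,.05)))
print('blade',P(g(388,205,c['pos'][2]-.0623)),P(g(415,205,c['pos'][2]-.0623)))
E
```

```text
slot back edge (np.float64(-8.6), np.float64(-11.8)) (np.float64(2.9), np.float64(-11.8))
stand (np.float64(-27.7), np.float64(-30.2)) (np.float64(23.6), np.float64(-30.2))
blade (np.float64(-1.5), np.float64(-10.4)) (np.float64(2.7), np.float64(-10.4))
```

Request:
{"api": "send_rows", "payload": {"targets": [[1,1,-3.6,0,0],[1,1,-3.6,-20,0],[1,1,-3.6,-40,0],[1,1,-3.6,-40,0]]}}

```text
time: 11.48
ee_pos: [0.6483, -0.265, 0.1217]
tcp_rot: [180.0, 0.0, 69.9]
wrist_force: [-1.0, 0.0, -0.8]
opening: 0.0192
```

```bash
python3 - <<'E'
from h import *
snap('wrist','w10',(195,160,375,295),4.4); o=bot.get_obs(); print(o['ee_pos'],o['opening'],o['wrist_force'],o['tcp_rot'])
E
```

```text
[ 0.64861264 -0.26508162  0.12271619] 0.018986823064447572 [-0.51612189 -0.16303618 -0.28431948] [1.79908546e+02 4.84086789e-03 6.99343070e+01]
```

View pics/w10.png

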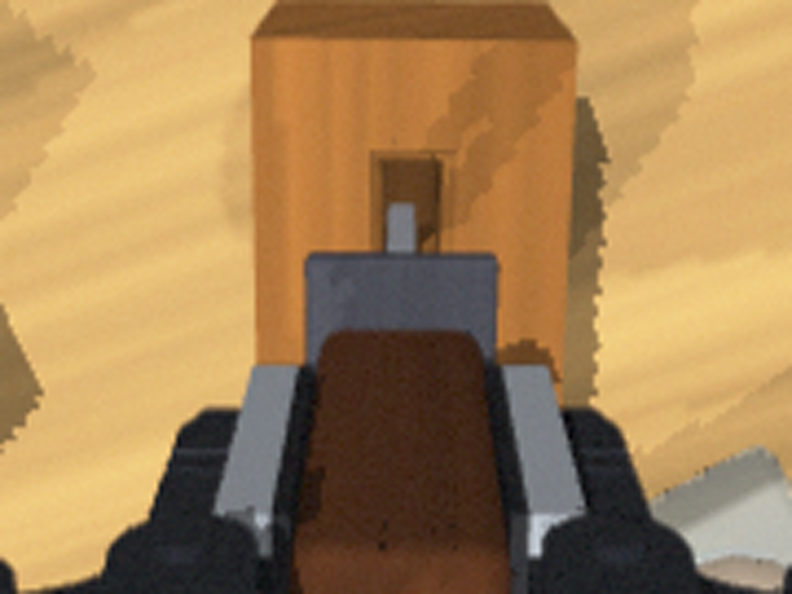

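```bash
python3 - <<'E'
from h import *
c=load('w10'); g=lambda u,v,z: at_z(c,(195+u/4.4,160+v/4.4),z)[:2]
yw=np.radians(69.9); ax=np.array([np.cos(yw),np.sin(yw)]); ay=np.array([np.sin(yw),-np.cos(yw)])
P=lambda p:(round((p-c['pos'][:2])@ax*1e3,1),round((p-c['pos'][:2])@ay*1e3,1))
print('slot back edge',P(g(376,152,.05)),P(g(445,152,.05))); print('stand',P(g(251,38,.05)),P(g(577,38,.05)))
print('blade',P(g(388,204,c['pos'][2]-.0623)),P(g(415,204,c['pos'][2]-.0623)))
E
```

```text
slot back edge (np.float64(-3.5), np.float64(-16.3)) (np.float64(7.7), np.float64(-16.3))
stand (np.float64(-23.2), np.float64(-34.9)) (np.float64(28.3), np.float64(-34.9))
blade (np.float64(-1.5), np.float64(-10.2)) (np.float64(2.7), np.float64(-10.2))
```

Request:
{"api": "send_rows", "payload": {"targets": [[1,-1.3,2,0,0],[1,-1.3,2,-8,0],[1,-1.3,2,-20,0],[1,-1.3,2,-32,0],[1,-1.3,2,-44,0],[1,-1.3,2,-50,0],[1,-1.3,2,-50,0],[1,-1.3,2,-50,0]]}}

```text
time: 12.52
ee_pos: [0.6468, -0.2629, 0.071]
tcp_rot: [180.0, 0.0, 70.0]
wrist_force: [-0.4, 0.1, -0.3]
opening: 0.0192
```

Request:
{"api": "send_rows", "payload": {"targets": [[0.4,0,0,0,0],[0.4,0,0,0,0],[0.4,0,0,0,0],[0.4,0,0,40,0],[0.4,0,0,100,0],[0.4,0,0,150,0],[0.4,0,0,150,0]]}}

```text
time: 13.4
ee_pos: [0.648, -0.2634, 0.2266]
tcp_rot: [179.5, 0.0, 70.0]
wrist_force: [0.4, 0.6, 0.1]
opening: 0.0511
```

```bash
python3 - <<'E'
from h import *
snap('wrist','w11'); o=bot.get_obs(); print(o['ee_pos'],o['opening'],o['wrist_force'],o['tcp_rot'])
E
```

```text
[ 0.647556   -0.26318644  0.22345607] 0.051248459208044515 [ 1.02502418  0.36363266 -0.68985685] [1.79761336e+02 7.85968462e-03 6.99665346e+01]
```

View pics/w11.png

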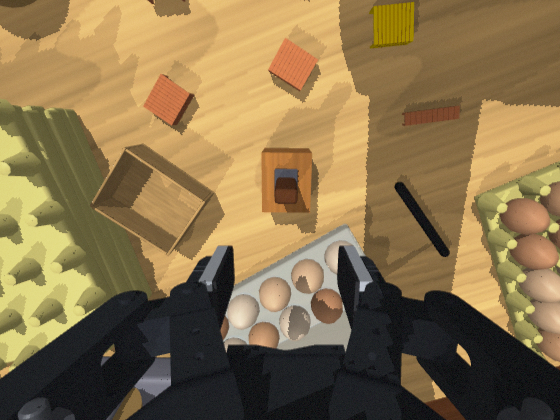

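```bash
python3 - <<'E'
from h import *
c=load('w8'); quad(c,[(185,389),(294,389),(292,422),(187,422)],.142,(155,30),3)
quad(c,[(171,170),(309,170),(313,312),(180,312)],.118,(155,30),3)
mx=np.array([-.0506,-.9987]); print(np.array([.5596,.1851])+mx*.054)
E
```

```text
edge [0.5422 0.1355] len 30.8 ang -3.3
  edge [0.573  0.1337] len 9.4 ang -98.4
  edge [0.5716 0.1244] len 29.9 ang 176.7
  edge [0.5417 0.1261] len 9.4 ang 86.8
  centre [0.5571 0.1299]
  edge [0.5402 0.1959] len 40.0 ang -3.3
  edge [0.5801 0.1937] len 40.2 ang -92.9
  edge [0.5781 0.1536] len 40.1 ang 176.7
  edge [0.538  0.1559] len 40.1 ang 86.9
  centre [0.5591 0.1748]
[0.5568676 0.1311702]
```

Request:
{"api": "send_rows", "payload": {"targets": [[0.81,-90.5,393,0,17],[0.81,-90.5,393,0,17],[0.81,-90.5,393,0,17],[0.81,-90.5,393,0,17],[0.81,-90.5,393,0,17],[0.81,-90.5,393,0,17],[0.81,-90.5,393,0,17],[0.81,-90.5,393,0,17],[0.81,-90.5,393,0,17]]}}

```text
time: 14.58
ee_pos: [0.5561, 0.1296, 0.2201]
tcp_rot: [-179.9, 0.0, 87.0]
wrist_force: [0.8, -0.2, -0.3]
opening: 0.0163
```

```bash
python3 - <<'E'
from h import *
snap('wrist','w12'); o=bot.get_obs(); print(o['ee_pos'],o['opening'],o['wrist_force'],o['tcp_rot'])
E
```

```text
[0.55628137 0.12924333 0.22031709] 0.015947981206419593 [ 0.79382004 -0.12004059  0.48779905] [-1.79945131e+02  2.69168049e-02  8.69175895e+01]
```

View pics/w12.png

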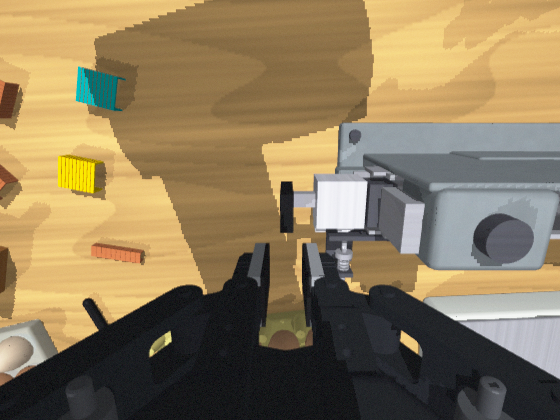

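```bash
python3 - <<'E'
from h import *
c=load('w12'); x0,y0,x1,y1=260,165,380,265
cv2.imwrite('pics/w12c.png',cv2.resize(c['pixels'][y0:y1,x0:x1,::-1],None,fx=6,fy=6,interpolation=cv2.INTER_CUBIC))
E
```

```text
(no output)
```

View pics/w12c.png

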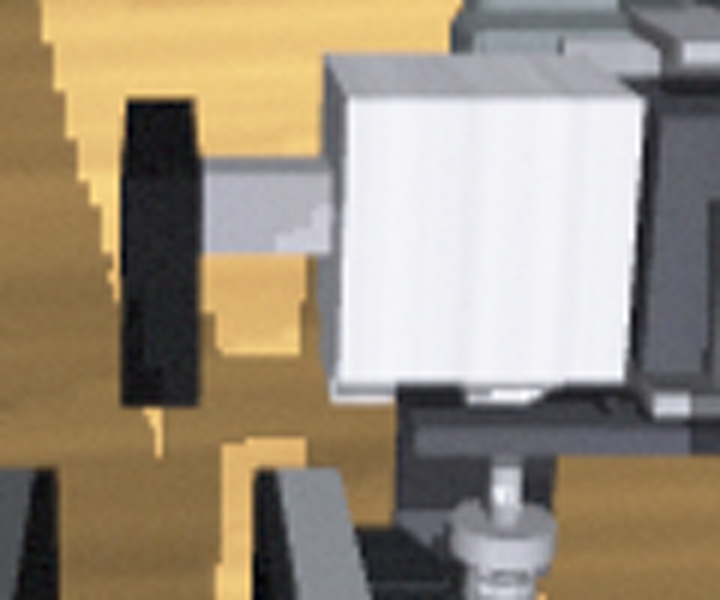

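```bash
python3 - <<'E'
from h import *
c=load('w12'); quad(c,[(122,172),(200,172),(200,406),(122,406)],.142,(260,165),6)
quad(c,[(343,98),(643,98),(630,385),(333,388)],.118,(260,165),6); print(c['pos'])
E
```

```text
edge [0.5404 0.1266] len 9.5 ang 87.0
  edge [0.5409 0.1361] len 30.4 ang -2.7
  edge [0.5713 0.1347] len 9.9 ang -93.0
  edge [0.5708 0.1248] len 30.4 ang 176.7
  centre [0.5558 0.1305]
  edge [0.5375 0.156 ] len 40.2 ang 87.0
  edge [0.5396 0.1961] len 40.8 ang -1.5
  edge [0.5804 0.195 ] len 41.5 ang -92.4
  edge [0.5786 0.1535] len 41.2 ang 176.6
  centre [0.559  0.1752]
[0.55610707 0.12959705 0.2201299 ]
```

Tab centre is (0.556, 0.130), so I shift y by about +1 mm, descend to z 0.118 and pinch it.

Request:
{"api": "send_rows", "payload": {"targets": [[0.81,0,1,-40,0],[0.81,0,1,-75,0],[0.81,0,1,-90,0],[0.81,0,1,-102,0],[0.81,0,1,-102,0]]}}

```text
time: 15.25
ee_pos: [0.5564, 0.1308, 0.1191]
tcp_rot: [-180.0, 0.0, 86.9]
wrist_force: [-0.1, -0.3, 0.7]
opening: 0.0159
```

Request:
{"api": "send_rows", "payload": {"targets": [[1,0,0,0,0],[1,0,0,0,0],[1,0,0,0,0],[1,0,0,0,0]], "squeeze": 60}}

```text
time: 15.75
ee_pos: [0.5566, 0.1312, 0.1199]
tcp_rot: [179.9, -0.0, 87.0]
wrist_force: [-0.7, -2.7, 5.8]
opening: 0.0089
```

```bash
python3 - <<'E'
from h import *
snap('wrist','w13',(185,120,425,300),3.2); o=bot.get_obs(); print(o['ee_pos'],o['opening'],o['wrist_force'],o['tcp_rot'])
E
```

```text
[0.55660226 0.13119492 0.11987713] 0.008644983873587336 [-0.41628412 -2.63411525  6.46430841] [ 1.79925922e+02 -1.54502006e-02  8.69653204e+01]
```

View pics/w13.png

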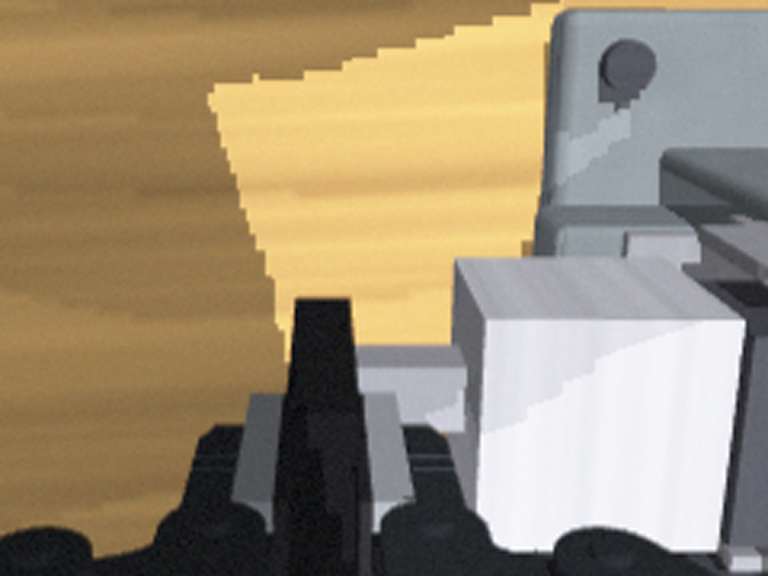

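Request:
{"api": "send_rows", "payload": {"targets": [[1,-1.1,-20,-1,0],[1,-2.7,-50,-1,0],[1,-4.3,-80,-1,0],[1,-5.9,-110,-1,0],[1,-7.5,-140,-1,0],[1,-9.1,-170,-1,0],[1,-10.4,-195,-1,0],[1,-11.2,-210,-1,0],[1,-11.5,-216,-1,0],[1,-11.5,-216,-1,0]]}}

```text
time: 17.05
ee_pos: [0.5449, -0.0853, 0.1198]
tcp_rot: [179.9, 0.0, 86.9]
wrist_force: [-6.0, -1.0, 12.7]
opening: 0.0086
```

```bash
python3 - <<'E'
from h import *
snap('wrist','w14'); o=bot.get_obs(); print(o['ee_pos'],o['opening'],o['wrist_force'],o['tcp_rot'])
E
```

```text
[ 0.54486108 -0.0851424   0.11983402] 0.008687405705950394 [-6.01296362 -1.42913814 12.60820388] [1.79902934e+02 1.07832067e-02 8.69431304e+01]
```

View pics/w14.png

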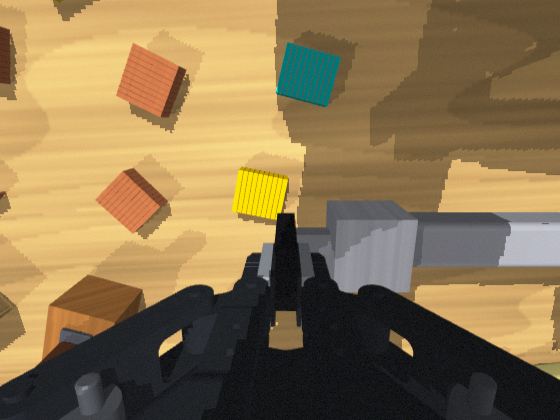

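Request:
{"api": "send_rows", "payload": {"targets": [[1,0.5,-1.5,2,0],[1,0.7,-3,3,0],[1,0.7,-3,3,0]]}}

```text
time: 17.48
ee_pos: [0.5448, -0.0857, 0.1199]
tcp_rot: [-179.9, -0.2, 87.1]
wrist_force: [-2.1, 11.3, -2.3]
opening: 0.0092
```

Request:
{"api": "send_rows", "payload": {"targets": [[1,0,2.3,0,0],[0.81,0,2.3,0,0],[0.81,0,2.3,0,0],[0.81,0,2.3,0,0],[0.81,0,2.3,30,0],[0.5,0,2.3,80,0],[0,-60,2,150,0],[0,-60,-60,170,-60],[0,-60,-60,170,-60],[0,-60,-60,170,-60]]}}

```text
time: 18.73
ee_pos: [0.4855, -0.1491, 0.2925]
tcp_rot: [179.8, -0.0, 54.3]
wrist_force: [0.5, 0.2, -0.8]
opening: 0.0857
```

```bash
python3 - <<'E'
from h import *
snap('wrist','w15'); snap('scene','s15'); o=bot.get_obs(); print(o['time'],o['ee_pos'],o['opening'],o['wrist_force'],o['tcp_rot'])
E
```

```text
18.825 [ 0.48550755 -0.14829773  0.29149096] 0.08521331126127916 [-0.33057948 -0.29717598 -0.00077164] [ 1.79943543e+02 -2.18075662e-02  5.45594009e+01]
```

View pics/w15.png

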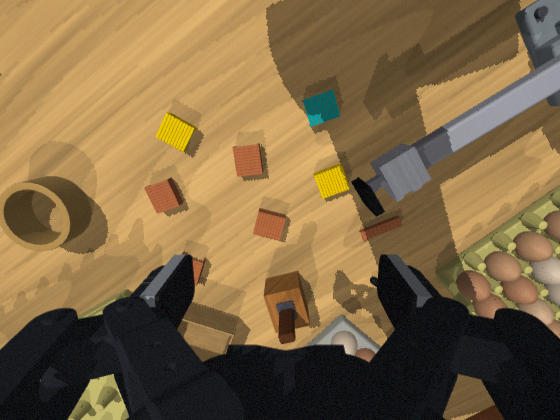

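View pics/s15.png

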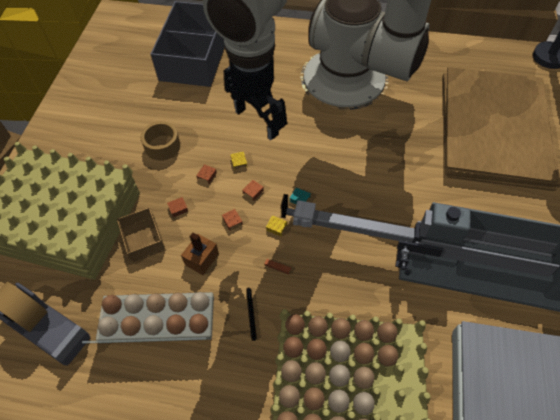

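```bash
python3 - <<'E'
from h import *
c=load('w15'); x0,y0,x1,y1=135,130,305,257
cv2.imwrite('pics/w15c.png',cv2.resize(c['pixels'][y0:y1,x0:x1,::-1],None,fx=4.7,fy=4.7,interpolation=cv2.INTER_CUBIC))
x0,y0,x1,y1=340,40,560,200
cv2.imwrite('pics/w15d.png',cv2.resize(c['pixels'][y0:y1,x0:x1,::-1],None,fx=3.6,fy=3.6,interpolation=cv2.INTER_CUBIC))
E
```

```text
(no output)
```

View pics/w15c.png

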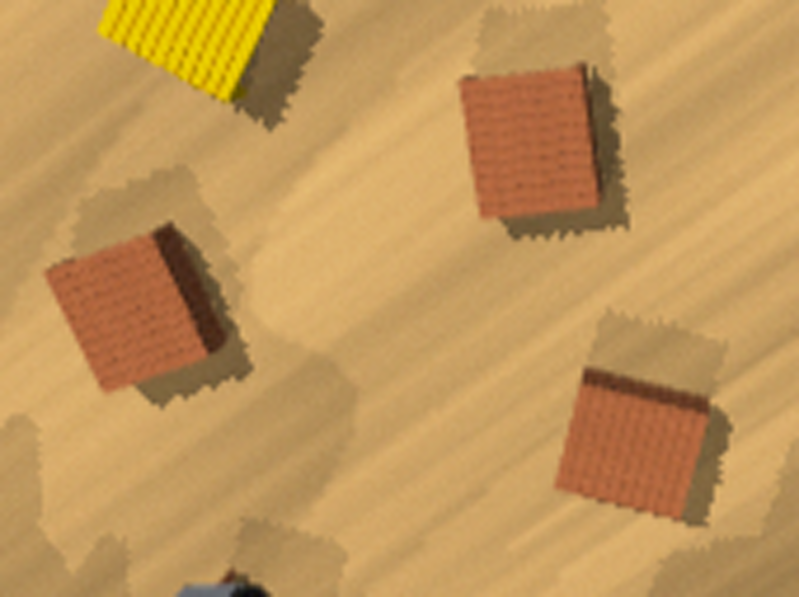

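View pics/w15d.png

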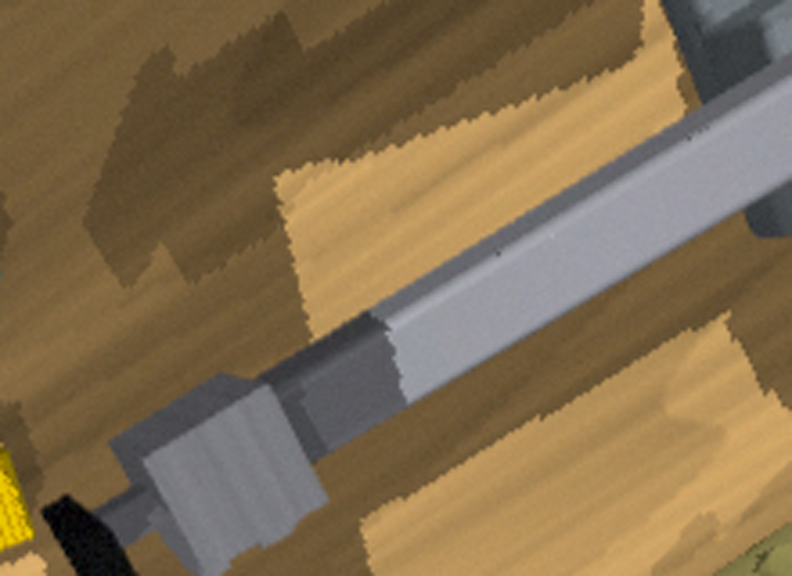

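```bash
python3 - <<'E'
from h import *
c=load('w15'); o=(135,130)
for q in ([(460,80),(583,66),(600,205),(483,218)],[(45,268),(152,235),(210,355),(106,390)],[(583,383),(706,412),(683,520),(556,487)]): quad(c,q,.018,o,4.7)
print('nose'); quad(c,[(143,460),(268,388),(327,498),(205,576)],.118,(340,40),3.6)
print('rail pts'); 
for u in [(385,320),(412,402),(793,70),(793,190)]: print(at_z(c,(340+u[0]/3.6,40+u[1]/3.6),.105).round(4))
E
```

```text
edge [ 0.4192 -0.1873] len 35.1 ang 60.6
  edge [ 0.4365 -0.1567] len 39.8 ang -30.0
  edge [ 0.4709 -0.1766] len 34.3 ang -119.4
  edge [ 0.4541 -0.2065] len 39.8 ang 151.2
  centre [ 0.4452 -0.1818]
  edge [ 0.3908 -0.3198] len 33.9 ang 71.1
  edge [ 0.4017 -0.2878] len 38.8 ang -15.4
  edge [ 0.4391 -0.2981] len 34.0 ang -107.0
  edge [ 0.4291 -0.3306] len 39.8 ang 164.3
  centre [ 0.4152 -0.3091]
  edge [ 0.5111 -0.2131] len 38.0 ang 40.3
  edge [ 0.54   -0.1885] len 35.7 ang -47.2
  edge [ 0.5643 -0.2147] len 40.3 ang -141.4
  edge [ 0.5328 -0.2399] len 34.5 ang 129.0
  centre [ 0.537 -0.214]
nose
  edge [ 0.5267 -0.0589] len 39.1 ang 85.5
  edge [ 0.5297 -0.0199] len 37.5 ang -2.4
  edge [ 0.5672 -0.0215] len 40.3 ang -90.5
  edge [ 0.5668 -0.0618] len 40.3 ang 175.9
  centre [ 0.5476 -0.0405]
rail pts
[0.5365 0.0206 0.105 ]
[0.562 0.016 0.105]
[0.5422 0.1414 0.105 ]
[0.5715 0.1295 0.105 ]
```

Request:
{"api": "send_rows", "payload": {"targets": [[0.3,-20,-17,-60,6],[0.3,-40.5,-33.7,-120,6],[0.3,-40.5,-33.7,-170,6],[0.3,-40.5,-33.7,-190,6],[0.3,-40.5,-33.7,-190,6],[0.3,-40.5,-33.7,-190,6]]}}

```text
time: 19.58
ee_pos: [0.4456, -0.1816, 0.1023]
tcp_rot: [179.9, -0.0, 60.9]
wrist_force: [-0.1, -0.1, 0.6]
opening: 0.0598
```

```bash
python3 - <<'E'
from h import *
snap('wrist','w16'); o=bot.get_obs(); print(o['ee_pos'],o['opening'],o['wrist_force'],o['tcp_rot'])
E
```

```text
[ 0.44578499 -0.18172527  0.10255867] 0.059609767701672145 [-0.90133749 -0.35561489  0.78510339] [ 1.79878320e+02 -1.40142052e-02  6.08403102e+01]
```

View pics/w16.png

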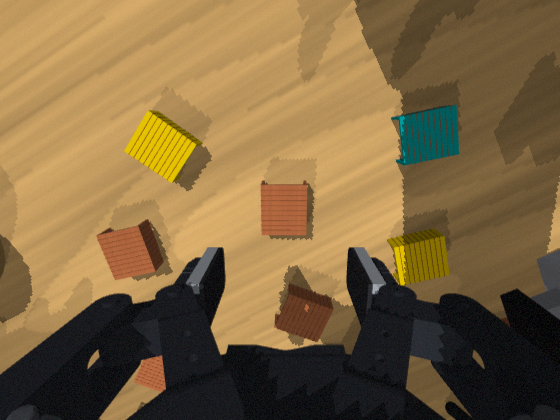

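Request:
{"api": "send_rows", "payload": {"targets": [[0.3,0,0,-40,0],[0.3,0,0,-75,0],[0.3,0,0,-92,0],[0.3,0,0,-97,0],[0.3,0,0,-97,0],[1,0,0,-97,0],[1,0,0,-97,0],[1,0,0,-97,0],[1,0,0,-97,0],[1,0,0,-97,0]], "squeeze": 40}}

```text
time: 20.88
ee_pos: [0.4457, -0.1819, 0.0054]
tcp_rot: [179.9, -0.0, 60.7]
wrist_force: [-0.4, 0.2, 5.4]
opening: 0.0342
```

Request:
{"api": "send_rows", "payload": {"targets": [[1,0,0,30,0],[1,0,0,80,0],[1,0,0,140,0],[1,0,0,170,-10],[1,0,0,170,-20]]}}

```text
time: 21.5
ee_pos: [0.4461, -0.1821, 0.1774]
tcp_rot: [179.7, -0.1, 40.4]
wrist_force: [-0.6, 0.5, -0.7]
opening: 0.0338
```

```bash
python3 - <<'E'
from h import *
snap('wrist','w17'); o=bot.get_obs(); print(o['ee_pos'],o['opening'],o['wrist_force'],o['tcp_rot'])
E
```

```text
[ 0.44564692 -0.18182623  0.17590112] 0.03403284001125668 [-0.5213328   0.31242668 -1.30798614] [ 1.79843680e+02 -8.38075525e-02  3.99303482e+01]
```

View pics/w17.png

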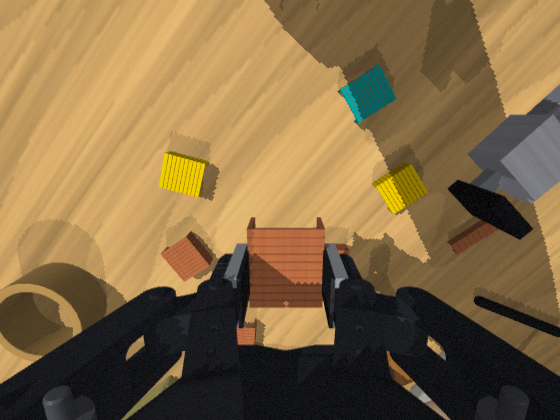

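```bash
cat >> h.py <<'E'
def intool(c,uv,zt):
    "pixel -> tool-frame xy at tool z=zt (m)"
    M=c['mount']; d=M[:3,:3]@np.linalg.inv(c['intrinsics'])@np.array([uv[0],uv[1],1.]); o=M[:3,3]; return ((o+d*(zt-o[2])/d[2])[:2]*1e3).round(1)
E
python3 - <<'E'
from h import *
c=load('w17')
for u in [(248,228),(323,228),(248,306),(325,306)]: print(intool(c,u,-.0126))
E
```

```text
[-16.5 -21.5]
[ 16.9 -21.5]
[-17.8  18.2]
[19.2 18.2]
```

Request:
{"api": "send_rows", "payload": {"targets": [[1,104,181,0,-43.3],[1,104,181,0,-43.3],[1,104,181,0,-43.3],[1,104,181,0,-43.3],[1,104,181,0,-43.3],[1,104,181,0,-43.3],[1,104,181,-30,-43.3],[1,104,181,-40,-43.3],[1,104,181,-40,-43.3]]}}

```text
time: 22.68
ee_pos: [0.5484, -0.001, 0.1337]
tcp_rot: [180.0, 0.1, -2.5]
wrist_force: [-0.5, 0.3, 0.4]
opening: 0.034
```

```bash
python3 - <<'E'
from h import *
snap('wrist','w18'); o=bot.get_obs(); print(o['ee_pos'],o['opening'],o['wrist_force'],o['tcp_rot'])
E
```

```text
[ 0.54887861 -0.00086579  0.13452698] 0.03375869296920292 [-0.08824021  0.06538512  0.17660099] [-1.79998526e+02 -5.81506062e-03 -2.53135387e+00]
```

View pics/w18.png

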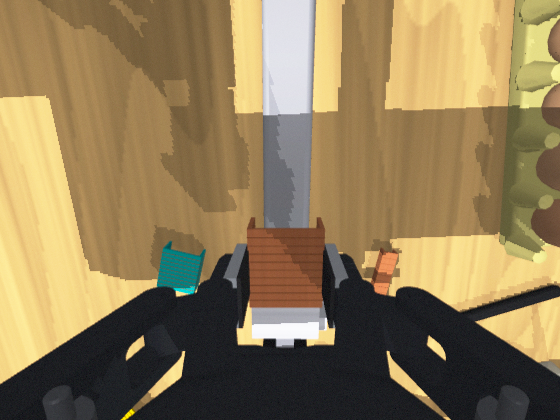

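```bash
python3 - <<'E'
from h import *
c=load('w18'); zt=c['pos'][2]-.105
for u in [(264,220),(311,220),(263,60),(314,60)]: print(intool(c,u,zt))
for u in [(248,228),(323,228)]: print(intool(c,u,-.0126))
print('nose back edge',intool(c,(288,324),c['pos'][2]-.118))
x0,y0,x1,y1=225,190,345,350
cv2.imwrite('pics/w18c.png',cv2.resize(c['pixels'][y0:y1,x0:x1,::-1],None,fx=3.7,fy=3.7,interpolation=cv2.INTER_CUBIC))
E
```

```text
[-12.2 -11.8]
[ 15.2 -11.8]
[-11.1 -97.2]
[ 14.8 -97.2]
[-16.4 -21.7]
[ 17.  -21.7]
nose back edge [ 1.8 49.1]
```

View pics/w18c.png

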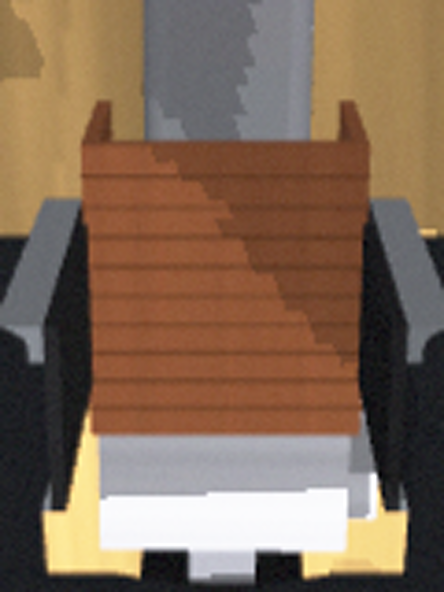

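Request:
{"api": "send_rows", "payload": {"targets": [[1,1.2,0,0,-0.5],[1,1.2,0,-20,-0.5],[1,1.2,0,-30,-0.5],[1,1.2,0,-34,-0.5],[1,1.2,0,-34,-0.5]]}}

```text
time: 23.35
ee_pos: [0.5502, -0.0006, 0.1003]
tcp_rot: [180.0, -0.0, -3.1]
wrist_force: [1.4, 0.0, -1.5]
opening: 0.0337
```

```bash
python3 - <<'E'
from h import *
snap('wrist','w19',(205,150,365,270),5); o=bot.get_obs(); print(o['ee_pos'],o['opening'],o['wrist_force'],o['tcp_rot'])
E
```

```text
[ 0.55036324 -0.000556    0.10051652] 0.033978038086132256 [-0.32822785  0.09722685 -0.89544984] [-1.79999808e+02 -2.95652926e-02 -3.06112964e+00]
```

View pics/w19.png

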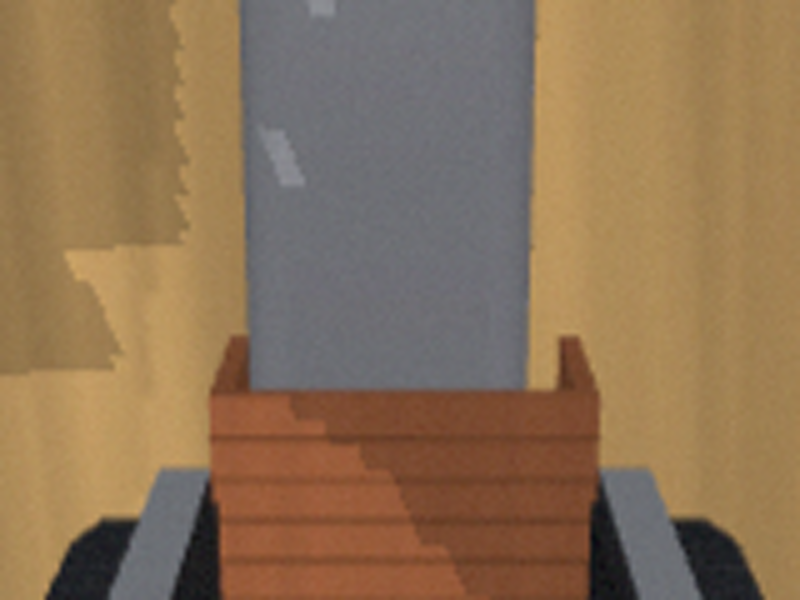

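Request:
{"api": "send_rows", "payload": {"targets": [[1,-1.3,0,0,0],[1,-1.3,0,-3,0],[1,-1.3,0,-6,0],[1,-1.3,0,-6,0]]}}

```text
time: 23.9
ee_pos: [0.549, -0.0006, 0.0944]
tcp_rot: [180.0, -0.0, -3.1]
wrist_force: [-0.8, -1.3, 3.6]
opening: 0.034
```

```bash
python3 - <<'E'
from h import *
snap('wrist','w20',(205,150,365,270),5); o=bot.get_obs(); print(o['ee_pos'],o['opening'],o['wrist_force'],o['tcp_rot'])
E
```

```text
[ 0.5489653  -0.00057308  0.09437847] 0.03373062152366259 [-1.14008064 -0.29802516  3.97798105] [ 1.79999537e+02 -3.05610472e-02 -3.06202478e+00]
```

View pics/w20.png

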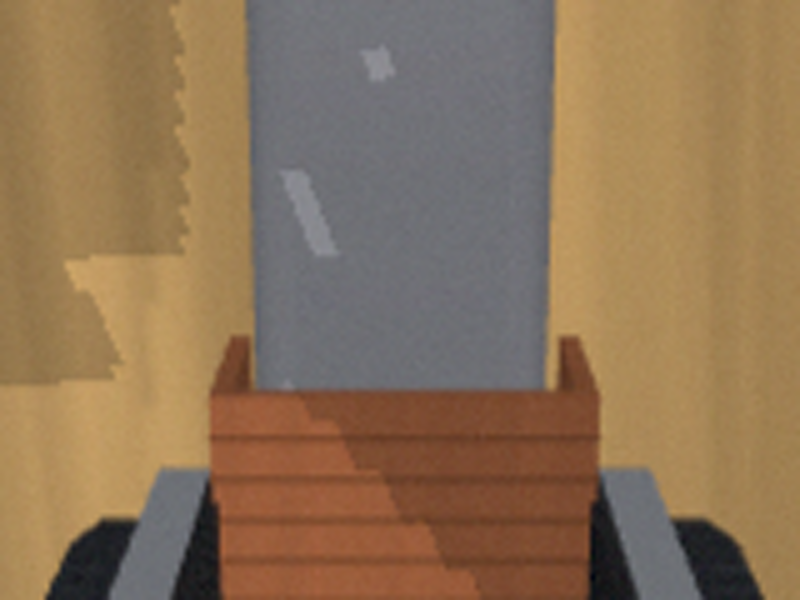

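Request:
{"api": "send_rows", "payload": {"targets": [[0.35,0,0,0,0],[0.35,0,0,0,0],[0.35,0,0,0,0],[0.3,0,0,40,0],[0.3,0,0,90,-10],[0.3,-12,-60,120,-47],[0.3,-12,-213.5,120,-47],[0.3,-12,-213.5,120,-47],[0.3,-12,-213.5,80,-47],[0.3,-12,-213.5,15,-47]]}}

```text
time: 25.2
ee_pos: [0.5377, -0.2171, 0.1118]
tcp_rot: [-179.9, -0.2, -50.3]
wrist_force: [0.3, 0.6, -1.0]
opening: 0.0599
```

Request:
{"api": "send_rows", "payload": {"targets": [[0.3,0,0,0,0],[0.3,0,0,0,0]]}}

```text
time: 25.45
ee_pos: [0.5378, -0.214, 0.1141]
tcp_rot: [-179.9, -0.1, -50.0]
wrist_force: [-0.2, 0.1, 0.5]
opening: 0.0595
```

```bash
python3 - <<'E'
from h import *
snap('wrist','w21'); o=bot.get_obs(); print(o['ee_pos'],o['opening'],o['wrist_force'],o['tcp_rot'])
E
```

```text
[ 0.53839594 -0.21412889  0.1149854 ] 0.05983261152500793 [0.77834104 0.36146189 0.10106278] [-179.88189728   -0.21470091  -50.01475168]
```

View pics/w21.png

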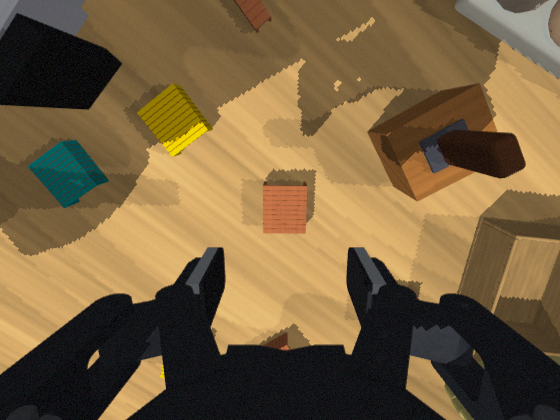

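Request:
{"api": "send_rows", "payload": {"targets": [[0.3,0,0,-50,0],[0.3,0,0,-90,0],[0.3,0,0,-105,0],[0.3,0,0,-109,0],[0.3,0,0,-109,0],[1,0,0,-109,0],[1,0,0,-109,0],[1,0,0,-109,0],[1,0,0,-109,0]]}}

```text
time: 26.62
ee_pos: [0.5377, -0.2144, 0.0042]
tcp_rot: [-179.9, -0.1, -50.1]
wrist_force: [-0.7, 0.6, 6.8]
opening: 0.034
```

Request:
{"api": "send_rows", "payload": {"targets": [[1,0,0,40,0],[1,0,0,100,0],[1,0,0,160,0],[1,0,0,170,0]]}}

```text
time: 27.12
ee_pos: [0.5385, -0.2148, 0.178]
tcp_rot: [-179.8, -0.4, -50.1]
wrist_force: [-0.6, -0.4, -1.0]
opening: 0.0338
```

```bash
python3 - <<'E'
from h import *
snap('wrist','w22',(205,190,365,330),4); o=bot.get_obs(); print(o['ee_pos'],o['opening'],o['wrist_force'],o['tcp_rot'])
E
```

```text
[ 0.53808693 -0.21459011  0.1767008 ] 0.03390503787380613 [ 0.33404452  0.70621778 -0.41197336] [-179.83910517   -0.29749251  -50.06708675]
```

View pics/w22.png

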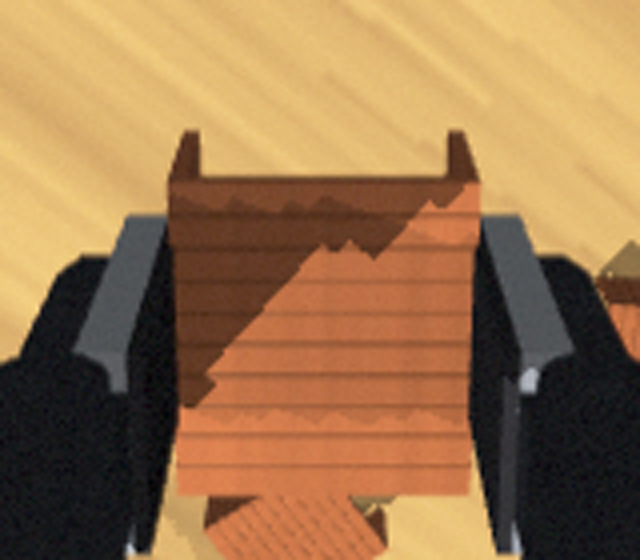

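Request:
{"api": "send_rows", "payload": {"targets": [[1,13.4,259,5,47],[1,13.4,259,5,47],[1,13.4,259,5,47],[1,13.4,259,5,47],[1,13.4,259,5,47],[1,13.4,259,5,47],[1,13.4,259,0,47],[1,13.4,259,-40,47],[1,13.4,259,-60,47],[1,13.4,259,-60,47]]}}

```text
time: 28.42
ee_pos: [0.5491, 0.0437, 0.1104]
tcp_rot: [180.0, 0.2, -3.2]
wrist_force: [0.1, 0.6, 0.4]
opening: 0.0344
```

```bash
python3 - <<'E'
from h import *
snap('wrist','w23',(165,150,405,330),3.3); o=bot.get_obs(); print(o['ee_pos'],o['opening'],o['wrist_force'],o['tcp_rot'])
E
```

```text
[0.54984403 0.04395331 0.1120377 ] 0.03422385677072016 [-0.26304504 -0.33607288 -0.24642916] [ 1.79987999e+02  7.56524476e-02 -3.19413585e+00]
```

View pics/w23.png

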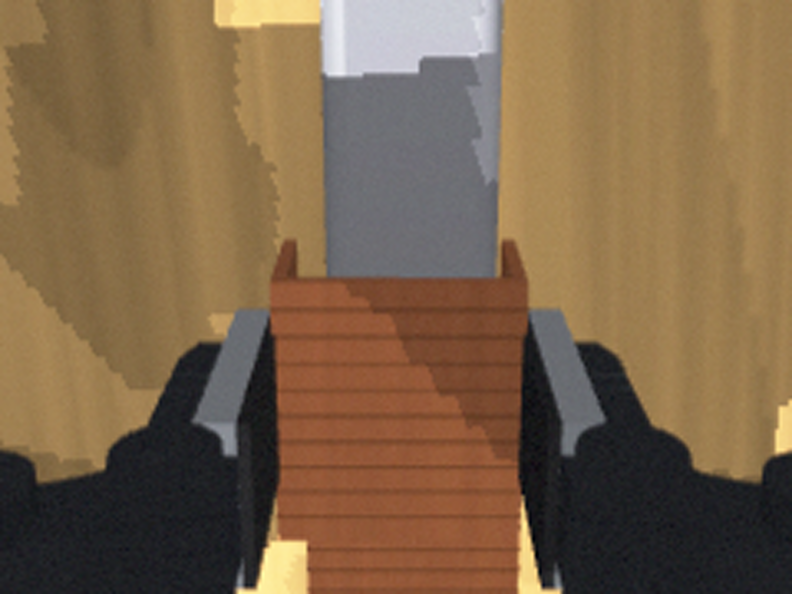

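Request:
{"api": "send_rows", "payload": {"targets": [[1,1.7,0.8,0,0],[1,1.7,0.8,0,0],[1,1.7,0.8,-8,0],[1,1.7,0.8,-14,0],[1,1.7,0.8,-18,0],[1,1.7,0.8,-18,0]]}}

```text
time: 29.22
ee_pos: [0.5517, 0.0458, 0.094]
tcp_rot: [180.0, 0.0, -3.1]
wrist_force: [-0.2, 0.4, -0.7]
opening: 0.034
```

```bash
python3 - <<'E'
from h import *
snap('wrist','w24',(165,150,405,330),3.3); o=bot.get_obs(); print(o['ee_pos'],o['opening'],o['wrist_force'],o['tcp_rot'])
E
```

```text
[0.55185428 0.04573782 0.09435142] 0.03411087053442558 [-0.07846199 -0.32735103 -0.19000764] [-1.79999981e+02  1.93125097e-02 -3.06438573e+00]
```

View pics/w24.png

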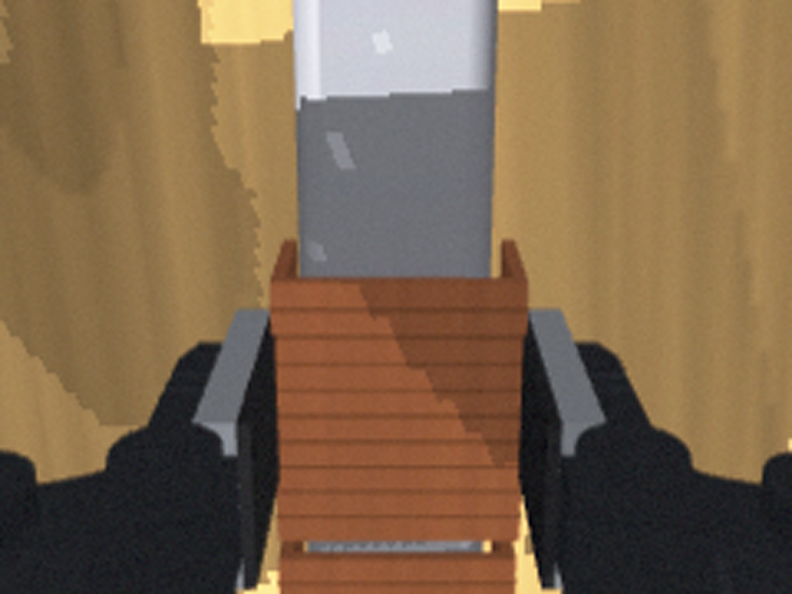

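Request:
{"api": "send_rows", "payload": {"targets": [[0.35,0,0,-1,0],[0.35,0,0,-1,0],[0.35,0,0,-1,0],[0.3,0,0,40,0],[0.3,0,0,100,0],[0.3,-29,-379,140,-47],[0.3,-29,-379,140,-47],[0.3,-29,-379,140,-47],[0.3,-29,-379,140,-47],[0.3,-29,-379,140,-47]]}}

```text
time: 30.52
ee_pos: [0.5278, -0.2661, 0.2277]
tcp_rot: [-180.0, -0.0, -50.3]
wrist_force: [0.5, 0.1, 0.3]
opening: 0.0598
```

Request:
{"api": "send_rows", "payload": {"targets": [[0.3,0,-60,0,0],[0.3,0,-80,0,0],[0.3,0,-80,0,0],[0.3,0,-80,0,0]]}}

```text
time: 31.02
ee_pos: [0.5285, -0.343, 0.2274]
tcp_rot: [-180.0, 0.0, -50.0]
wrist_force: [0.2, 0.2, 0.1]
opening: 0.0597
```

```bash
python3 - <<'E'
from h import *
snap('wrist','w25'); o=bot.get_obs(); print(o['ee_pos'],o['opening'],o['wrist_force'],o['tcp_rot'])
E
```

```text
[ 0.52854852 -0.34275914  0.22755805] 0.06001050526033871 [ 0.01316913 -0.31910384  0.48037279] [-1.79986628e+02 -1.42775070e-03 -4.99788179e+01]
```

View pics/w25.png

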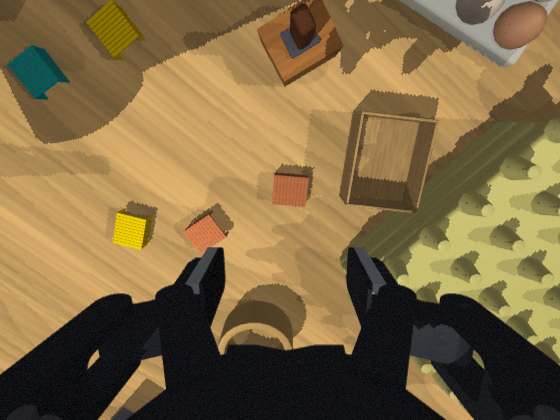

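```bash
python3 - <<'E'
from h import *
c=load('w25'); x0,y0,x1,y1=175,155,365,265
cv2.imwrite('pics/w25c.png',cv2.resize(c['pixels'][y0:y1,x0:x1,::-1],None,fx=4.2,fy=4.2,interpolation=cv2.INTER_CUBIC))
E
```

```text
(no output)
```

View pics/w25c.png

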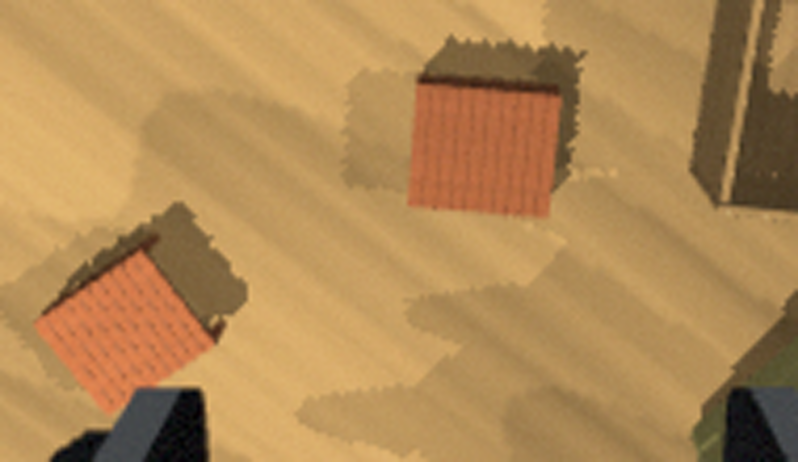

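```bash
python3 - <<'E'
from h import *
c=load('w25'); o=(175,155)
for q in ([(417,83),(560,92),(550,217),(408,205)],[(140,250),(217,342),(110,412),(36,322)],): quad(c,q,.018,o,4.2)
print('box corner',at_z(c,(175+728/4.2,155+200/4.2),.045),at_z(c,(352,205),.045),at_z(c,(362,113),.045))
E
```

```text
edge [ 0.5258 -0.3289] len 39.3 ang -53.7
  edge [ 0.549  -0.3606] len 35.7 ang -143.4
  edge [ 0.5204 -0.3819] len 40.1 ang 124.9
  edge [ 0.4974 -0.349 ] len 34.7 ang 35.2
  centre [ 0.5231 -0.3551]
  edge [ 0.4383 -0.2991] len 34.6 ang -103.8
  edge [ 0.4301 -0.3326] len 39.3 ang 164.0
  edge [ 0.3923 -0.3218] len 34.1 ang 74.3
  edge [ 0.4015 -0.2889] len 38.2 ang -15.4
  centre [ 0.4156 -0.3106]
box corner [ 0.55809978 -0.40786526  0.045     ] [ 0.55870186 -0.41277271  0.045     ] [ 0.63526381 -0.35445833  0.045     ]
```

Request:
{"api": "send_rows", "payload": {"targets": [[0.3,-5.5,-12.3,0,86],[0.3,-5.5,-12.3,0,86],[0.3,-5.5,-12.3,0,86],[0.3,-5.5,-12.3,0,86],[0.3,-5.5,-12.3,-40,86],[0.3,-5.5,-12.3,-80,86],[0.3,-5.5,-12.3,-118,86],[0.3,-5.5,-12.3,-118,86],[0.3,-5.5,-12.3,-118,86],[0.3,-5.5,-12.3,-118,86]]}}

```text
time: 32.33
ee_pos: [0.5233, -0.3559, 0.1102]
tcp_rot: [179.9, -0.0, 35.8]
wrist_force: [0.1, 0.1, 0.2]
opening: 0.0602
```

```bash
python3 - <<'E'
from h import *
snap('wrist','w26'); o=bot.get_obs(); print(o['ee_pos'],o['opening'],o['wrist_force'],o['tcp_rot'])
E
```

```text
[ 0.52327542 -0.35608526  0.11017438] 0.05998852321435244 [-0.62608339  0.02208421  0.43054255] [ 1.79924432e+02 -3.12545063e-02  3.57836753e+01]
```

View pics/w26.png

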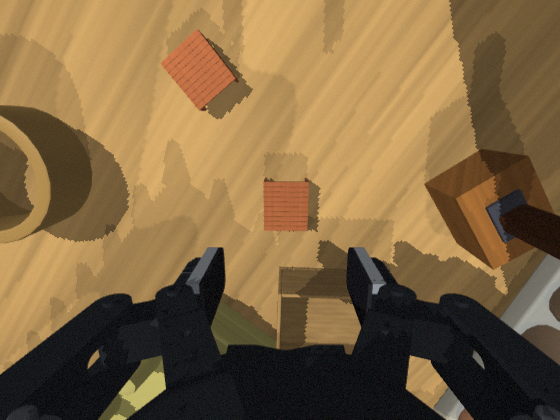

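Request:
{"api": "send_rows", "payload": {"targets": [[0.3,0,0.5,-50,0],[0.3,0,0.5,-85,0],[0.3,0,0.5,-100,0],[0.3,0,0.5,-105,0],[0.3,0,0.5,-105,0],[1,0,0.5,-105,0],[1,0,0.5,-105,0],[1,0,0.5,-105,0],[1,0,0.5,-105,0]]}}

```text
time: 33.5
ee_pos: [0.5234, -0.3564, 0.0058]
tcp_rot: [179.9, -0.0, 35.9]
wrist_force: [-0.9, 0.6, 6.7]
opening: 0.034
```

Request:
{"api": "send_rows", "payload": {"targets": [[1,0,0,40,0],[1,0,0,100,0],[1,0,0,160,0],[1,0,0,175,0]]}}

```text
time: 34.0
ee_pos: [0.5239, -0.3567, 0.1845]
tcp_rot: [179.6, -0.1, 35.9]
wrist_force: [0.5, 0.2, -0.7]
opening: 0.034
```

```bash
python3 - <<'E'
from h import *
snap('wrist','w27',(165,150,405,330),3.3); o=bot.get_obs(); print(o['ee_pos'],o['opening'],o['wrist_force'],o['tcp_rot'])
E
```

```text
[ 0.52383605 -0.35667555  0.18414907] 0.034284379481899885 [-0.2501073   1.6275974   0.74366298] [ 1.79657562e+02 -1.23566973e-01  3.59327092e+01]
```

View pics/w27.png

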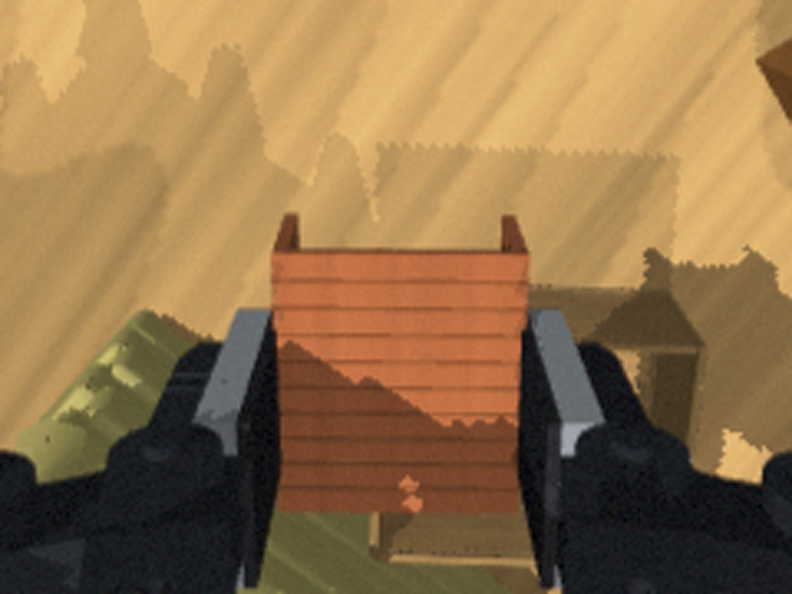

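Request:
{"api": "send_rows", "payload": {"targets": [[1,29.7,440,5,-39],[1,29.7,440,5,-39],[1,29.7,440,5,-39],[1,29.7,440,5,-39],[1,29.7,440,5,-39],[1,29.7,440,5,-39],[1,29.7,440,5,-39],[1,29.7,440,5,-39],[1,29.7,440,5,-39],[1,29.7,440,5,-39]]}}

```text
time: 35.3
ee_pos: [0.5523, 0.0828, 0.1836]
tcp_rot: [180.0, 0.1, -3.1]
wrist_force: [-0.2, -0.1, -0.1]
opening: 0.0343
```

```bash
python3 - <<'E'
from h import *
o=bot.get_obs(); print(o['ee_pos'],o['opening'],o['wrist_force'],o['tcp_rot'])
E
```

```text
[0.55229151 0.0828059  0.18363503] 0.0342619039456597 [-0.17545875 -0.14896416 -0.1347413 ] [ 1.79971901e+02  5.17043624e-02 -3.13794910e+00]
```

Request:
{"api": "send_rows", "payload": {"targets": [[1,1,0.4,-40,0],[1,1,0.4,-65,0],[1,1,0.4,-72,0],[1,1,0.4,-72,0]]}}

```text
time: 35.8
ee_pos: [0.5535, 0.0836, 0.1126]
tcp_rot: [180.0, 0.0, -3.1]
wrist_force: [0.9, -0.2, -0.0]
opening: 0.034
```

```bash
python3 - <<'E'
from h import *
snap('wrist','w28',(165,150,405,330),3.3); o=bot.get_obs(); print(o['ee_pos'],o['opening'],o['wrist_force'],o['tcp_rot'])
E
```

```text
[0.55386068 0.08386799 0.11324624] 0.033732997843824636 [-0.05396854 -0.11062293  0.62103311] [-1.79989414e+02 -6.24808168e-02 -3.11956429e+00]
```

View pics/w28.png

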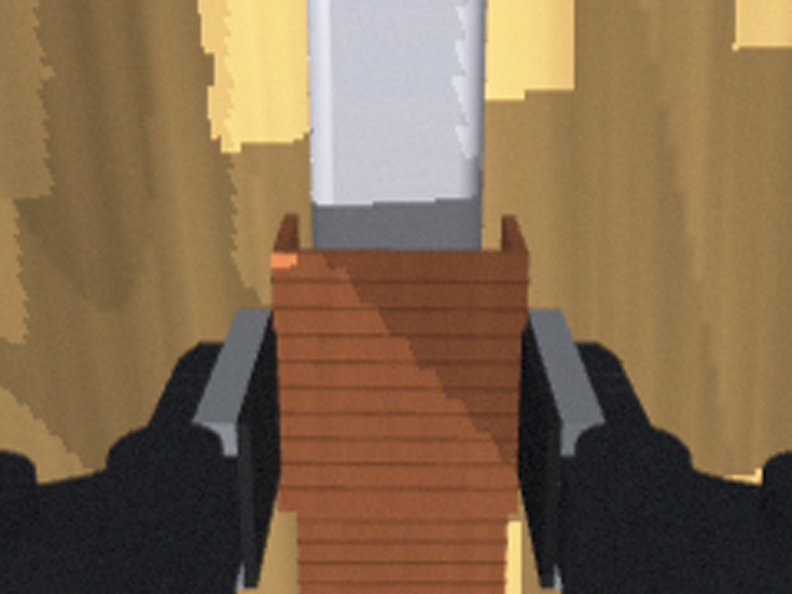

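Request:
{"api": "send_rows", "payload": {"targets": [[1,0,0,-8,0],[1,0,0,-14,0],[1,0,0,-18.5,0],[1,0,0,-18.5,0]]}}

```text
time: 36.35
ee_pos: [0.5535, 0.0846, 0.0948]
tcp_rot: [-180.0, -0.1, -3.0]
wrist_force: [-2.9, 0.4, 8.0]
opening: 0.0337
```

```bash
python3 - <<'E'
from h import *
snap('wrist','w29',(165,150,405,330),3.3); o=bot.get_obs(); print(o['ee_pos'],o['opening'],o['wrist_force'],o['tcp_rot'])
E
```

```text
[0.55352708 0.08463298 0.09476639] 0.03357899478863998 [-3.17824653 -0.66848543  8.05248846] [-1.79983235e+02 -5.77703128e-02 -3.04753573e+00]
```

View pics/w29.png

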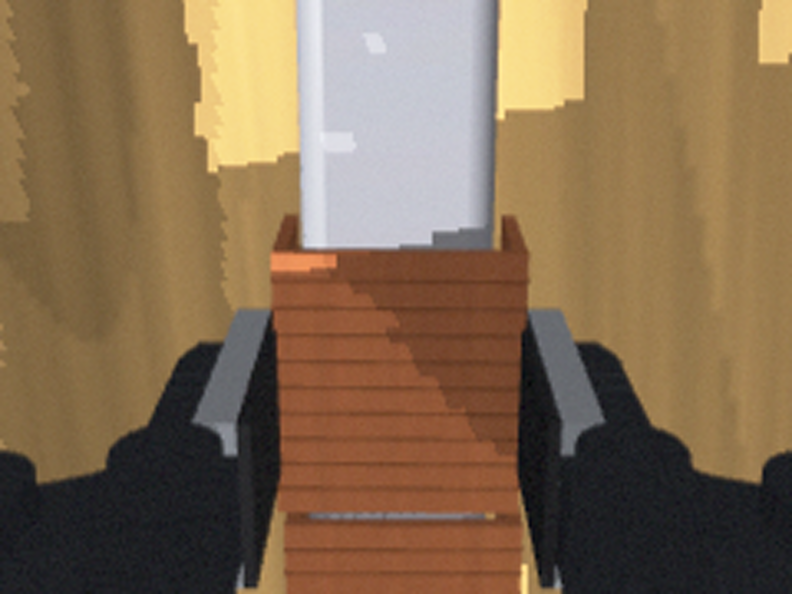

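Request:
{"api": "send_rows", "payload": {"targets": [[0.35,0,0,0,0],[0.35,0,0,0,0],[0.35,0,0,0,0],[0.3,0,0,40,0],[0.3,0,0,100,0],[0.3,-138,-395,140,77],[0.3,-138,-395,140,77],[0.3,-138,-395,140,77],[0.3,-138,-395,140,77],[0.3,-138,-395,140,77]]}}

```text
time: 37.65
ee_pos: [0.4608, -0.1833, 0.2209]
tcp_rot: [180.0, -0.0, 45.8]
wrist_force: [0.9, -0.2, 0.5]
opening: 0.0599
```

```bash
python3 - <<'E'
from h import *
o=bot.get_obs(); print(o['ee_pos'],o['opening'],o['wrist_force'],o['tcp_rot'])
E
```

```text
[ 0.46081984 -0.18334836  0.22088282] 0.05987354596734774 [ 0.94185964 -0.20043247  0.51051213] [ 1.79980016e+02 -7.58849853e-03  4.58336067e+01]
```

Request:
{"api": "send_rows", "payload": {"targets": [[0.3,-45,-127,0,28],[0.3,-45,-127,-40,28],[0.3,-45,-127,-80,28],[0.3,-45,-127,-110,28],[0.3,-45,-127,-110,28],[0.3,-45,-127,-110,28]]}}

```text
time: 38.4
ee_pos: [0.4172, -0.3089, 0.1123]
tcp_rot: [179.9, 0.0, 73.5]
wrist_force: [-0.5, 0.1, 0.7]
opening: 0.0595
```

```bash
python3 - <<'E'
from h import *
snap('wrist','w30'); o=bot.get_obs(); print(o['ee_pos'],o['opening'],o['wrist_force'],o['tcp_rot'])
E
```

```text
[ 0.41751802 -0.30898445  0.11261906] 0.05978914320268717 [-0.71248889  0.53270583 -0.706228  ] [1.79863088e+02 5.04554392e-02 7.35430559e+01]
```

View pics/w30.png

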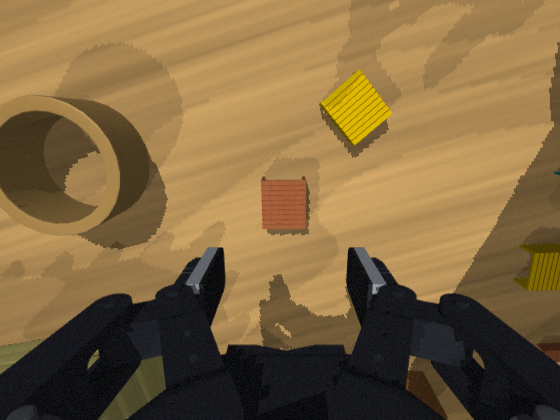

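Request:
{"api": "send_rows", "payload": {"targets": [[0.3,-1.5,-0.5,-50,0],[0.3,-1.5,-0.5,-85,0],[0.3,-1.5,-0.5,-102,0],[0.3,-1.5,-0.5,-107,0],[0.3,-1.5,-0.5,-107,0],[1,-1.5,-0.5,-107,0],[1,-1.5,-0.5,-107,0],[1,-1.5,-0.5,-107,0],[1,-1.5,-0.5,-107,0]]}}

```text
time: 39.58
ee_pos: [0.4158, -0.3098, 0.0051]
tcp_rot: [179.9, 0.0, 73.5]
wrist_force: [-1.6, 0.7, 5.4]
opening: 0.034
```

Request:
{"api": "send_rows", "payload": {"targets": [[1,0,0,40,0],[1,0,0,100,0],[1,0,0,160,0],[1,0,0,175,0]]}}

```text
time: 40.08
ee_pos: [0.4163, -0.3102, 0.1834]
tcp_rot: [179.6, 0.1, 73.5]
wrist_force: [0.3, 0.4, -1.1]
opening: 0.0341
```

```bash
python3 - <<'E'
from h import *
snap('wrist','w31',(165,150,405,330),3.3); o=bot.get_obs(); print(o['ee_pos'],o['opening'],o['wrist_force'],o['tcp_rot'])
E
```

```text
[ 0.41620931 -0.31010479  0.18307403] 0.033675669569101306 [ 0.06098684 -0.0493342   1.07747593] [1.79680352e+02 1.17344734e-01 7.35131230e+01]
```

View pics/w31.png

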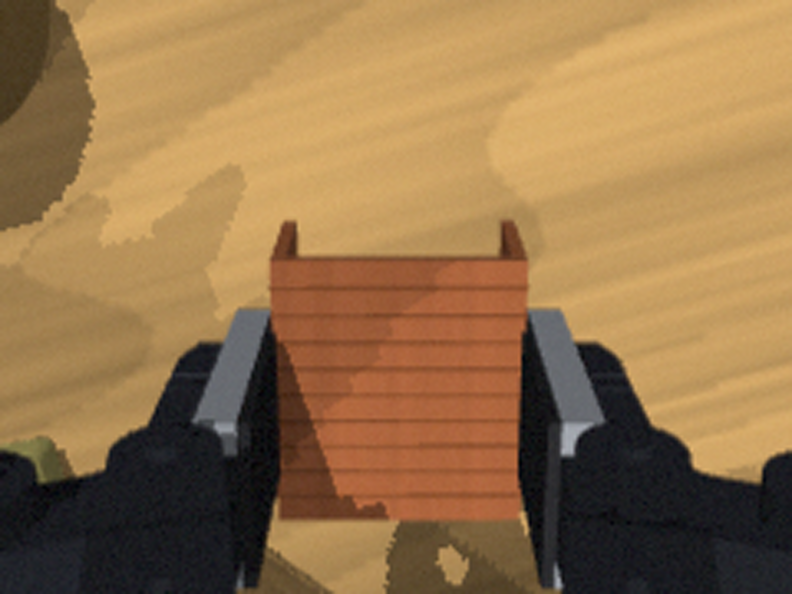

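Request:
{"api": "send_rows", "payload": {"targets": [[1,140.7,441.2,10,103.4],[1,140.7,441.2,10,103.4],[1,140.7,441.2,10,103.4],[1,140.7,441.2,10,103.4],[1,140.7,441.2,10,103.4],[1,140.7,441.2,10,103.4],[1,140.7,441.2,10,103.4],[1,140.7,441.2,10,103.4],[1,140.7,441.2,10,103.4],[1,140.7,441.2,10,103.4]]}}

```text
time: 41.38
ee_pos: [0.5553, 0.1324, 0.1865]
tcp_rot: [-179.9, -0.2, 177.3]
wrist_force: [-0.7, -0.2, -0.5]
opening: 0.0339
```

```bash
python3 - <<'E'
from h import *
o=bot.get_obs(); print(o['ee_pos'],o['opening'],o['q'],o['tcp_rot'])
E
```

```text
[0.55530083 0.132416   0.18649725] 0.033863829348541964 [ 1.34136212e+01  7.32658050e+00  7.66075986e+00  9.05054629e+01
 -2.90059073e-03 -7.38404846e+01] [-1.79949544e+02 -1.63708941e-01  1.77254038e+02]
```

Request:
{"api": "send_rows", "payload": {"targets": [[1,1,0,-40,0],[1,1,0,-65,0],[1,1,0,-74,0],[1,1,0,-74,0]]}}

```text
time: 41.88
ee_pos: [0.5564, 0.1318, 0.1139]
tcp_rot: [-180.0, -0.1, 176.9]
wrist_force: [0.2, 0.6, -0.1]
opening: 0.034
```

```bash
python3 - <<'E'
from h import *
snap('wrist','w32',(165,150,405,330),3.3); o=bot.get_obs(); print(o['ee_pos'],o['opening'],o['wrist_force'],o['tcp_rot'])
E
```

```text
[0.55685497 0.13192426 0.11495391] 0.03374730039781678 [ 0.67125714 -0.39605789  0.21870366] [1.79999789e+02 1.62908750e-03 1.76915537e+02]
```

View pics/w32.png

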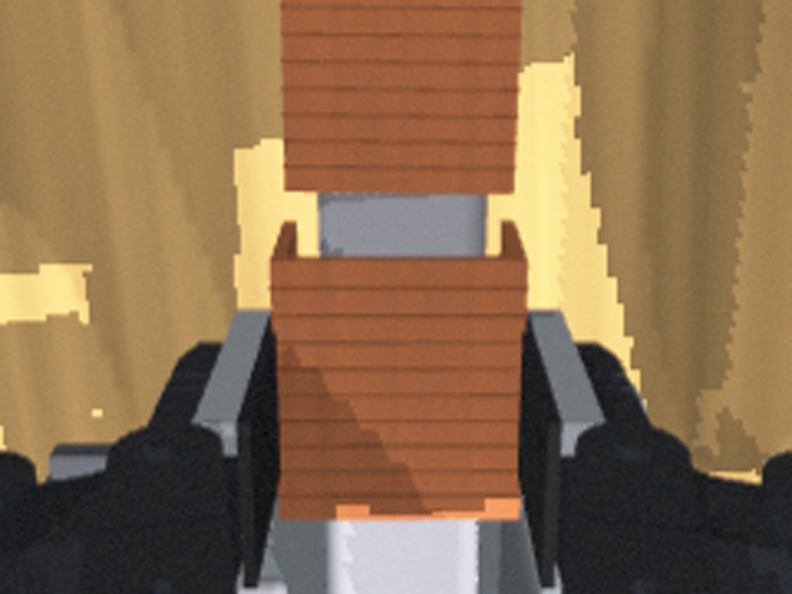

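Request:
{"api": "send_rows", "payload": {"targets": [[1,-0.4,0,-8,0],[1,-0.4,0,-14,0],[1,-0.4,0,-19.5,0],[1,-0.4,0,-20,0],[1,-0.4,0,-20,0]]}}

```text
time: 42.55
ee_pos: [0.5564, 0.1319, 0.0947]
tcp_rot: [180.0, -0.0, 176.9]
wrist_force: [-0.9, -0.1, -1.3]
opening: 0.0338
```

```bash
python3 - <<'E'
from h import *
snap('wrist','w33',(165,150,405,330),3.3); o=bot.get_obs(); print(o['ee_pos'],o['opening'],o['wrist_force'],o['tcp_rot'])
E
```

```text
[0.55643989 0.13192515 0.09481765] 0.03410949385807039 [ 0.0975529  -0.10528262 -0.98202838] [1.79998043e+02 4.74006594e-03 1.76916752e+02]
```

View pics/w33.png

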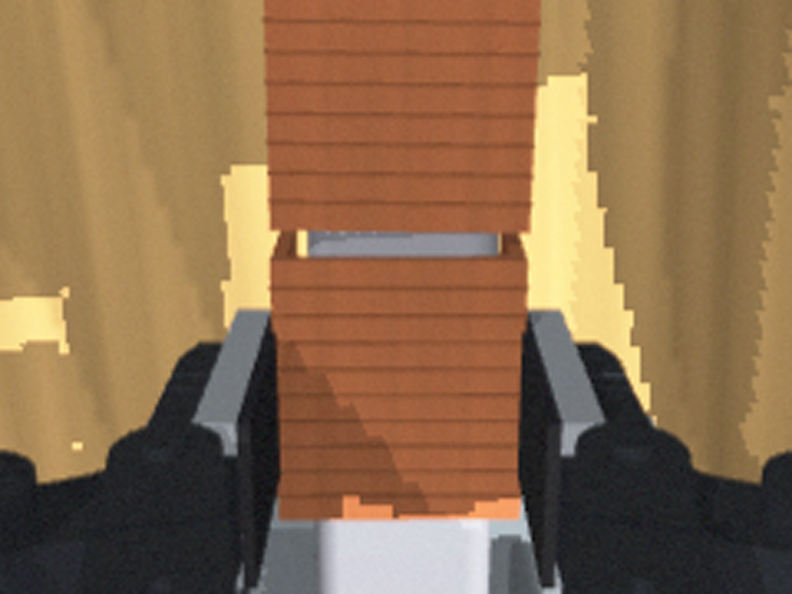

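Seated. I'll release, rise and look at the whole rail.

Request:
{"api": "send_rows", "payload": {"targets": [[0.35,0,0,-0.5,0],[0.35,0,0,-0.5,0],[0.35,0,0,-0.5,0],[0.35,0,0,40,0],[0.35,0,0,100,0],[0.5,-5,-60,140,0],[0.5,-5,-60,140,0],[0.5,-5,-60,140,0]]}}

```text
time: 43.6
ee_pos: [0.5515, 0.0716, 0.2346]
tcp_rot: [180.0, 0.0, 176.8]
wrist_force: [0.6, 0.6, -1.2]
opening: 0.0429
```

```bash
python3 - <<'E'
from h import *
snap('wrist','w34'); snap('top','t34'); snap('scene','s34'); o=bot.get_obs(); print(o['ee_pos'],o['opening'],o['tcp_rot'])
a=cv2.imread('pics/s34.png')[110:300,130:430]; cv2.imwrite('pics/s34c.png',cv2.resize(a,None,fx=2.6,fy=2.6,interpolation=cv2.INTER_CUBIC))
E
```

```text
[0.55106489 0.07262036 0.23318059] 0.04273708547883634 [-1.79988782e+02 -1.26168598e-01  1.76954116e+02]
```

View pics/w34.png

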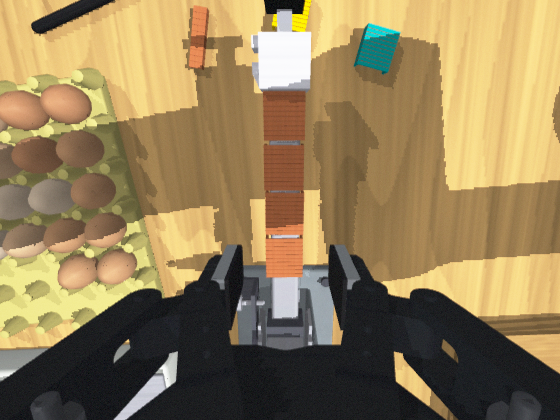

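View pics/s34c.png

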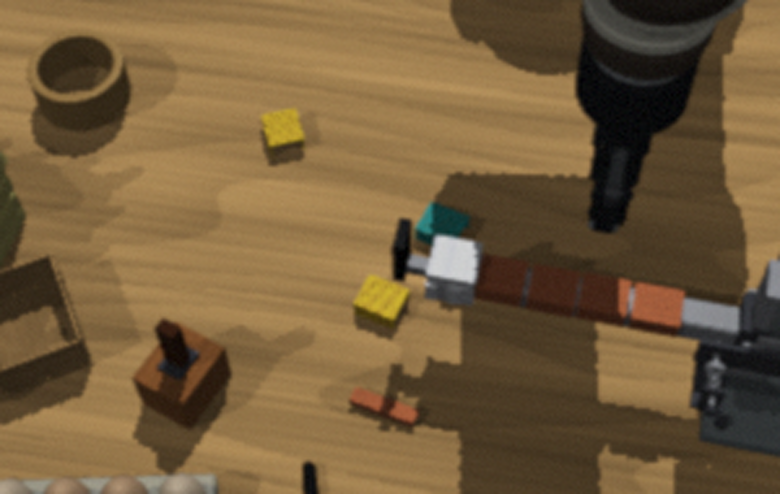

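Request:
{"api": "send_rows", "payload": {"targets": [[0.81,-6.3,-159,0,-90],[0.81,-6.3,-159,0,-90],[0.81,-6.3,-159,0,-90],[0.81,-6.3,-159,0,-90],[0.81,-6.3,-159,0,-90],[0.81,-6.3,-159,0,-90],[0.81,-6.3,-159,0,-90],[0.81,-6.3,-159,0,-90],[0.81,-6.3,-159,0,-90],[0.81,-6.3,-159,0,-90]]}}

```text
time: 45.0
ee_pos: [0.545, -0.0863, 0.2336]
tcp_rot: [-179.9, -0.0, 87.0]
wrist_force: [0.1, 0.4, -0.1]
opening: 0.0164
```

```bash
python3 - <<'E'
from h import *
c=snap('wrist','w35',(225,150,425,300),4); o=bot.get_obs(); print(o['ee_pos'],o['opening'],o['tcp_rot'])
E
```

```text
[ 0.54506421 -0.08640159  0.23377465] 0.01586303085682164 [-1.79917415e+02 -1.28506150e-02  8.70674430e+01]
```

View pics/w35.png

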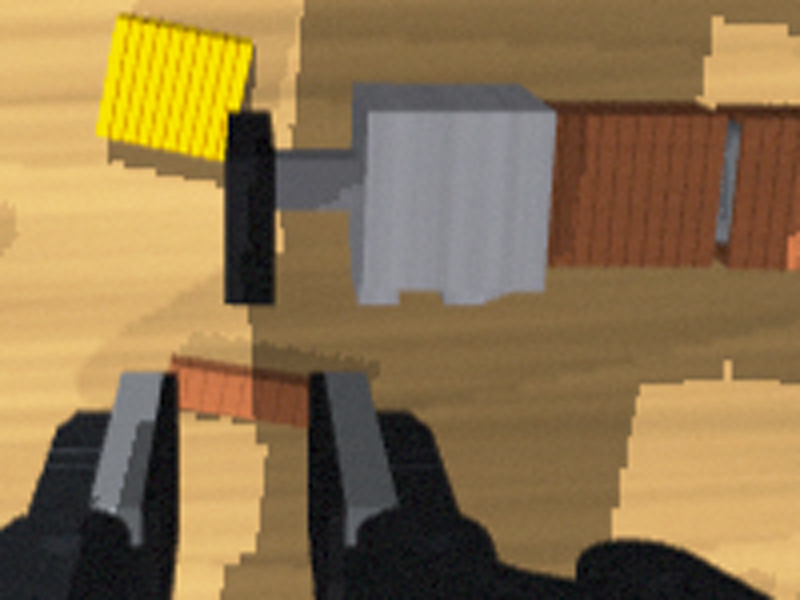

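Request:
{"api": "send_rows", "payload": {"targets": [[0.81,0,1,-50,0],[0.81,0,1,-90,0],[0.81,0,1,-108,0],[0.81,0,1,-114,0],[0.81,0,1,-114,0],[1,0,1,-114,0],[1,0,1,-114,0],[1,0,1,-113,0],[1,0,1,-113,0]], "squeeze": 70}}

```text
time: 46.18
ee_pos: [0.5457, -0.0858, 0.1223]
tcp_rot: [179.9, -0.0, 86.9]
wrist_force: [2.6, 5.9, 2.1]
opening: 0.0083
```

Request:
{"api": "send_rows", "payload": {"targets": [[1,0.5,10,0,0],[1,1.9,35,0,0],[1,3.3,60,0,0],[1,4.6,85,0,0],[1,6,110,0,0],[1,7.3,135,0,0],[1,8.7,160,0,0],[1,9.8,180,0,0],[1,10.5,193,0,0],[1,10.5,193,0,0]]}}

```text
time: 47.42
ee_pos: [0.5563, 0.1069, 0.1223]
tcp_rot: [179.9, 0.1, 86.9]
wrist_force: [3.2, -5.7, 3.4]
opening: 0.0086
```

```bash
python3 - <<'E'
from h import *
c=snap('wrist','w36'); o=bot.get_obs(); print(o['ee_pos'],o['opening'],o['tcp_rot'],o['wrist_force'])
E
```

```text
[0.55623913 0.10659611 0.12230204] 0.008290061838291961 [1.79880883e+02 1.35594743e-01 8.69079760e+01] [ 2.47098356 -5.88205113  3.79707944]
```

View pics/w36.png

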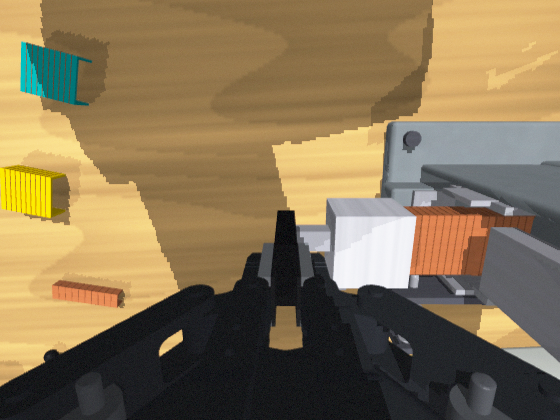

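Request:
{"api": "send_rows", "payload": {"targets": [[1,0.8,15,0,0],[1,1.3,24,0,0],[1,1.7,31,0,0],[1,1.9,35,0,0],[1,2,37,0,0],[1,2.1,39,0,0],[1,2.1,39,0,0]]}}

```text
time: 48.35
ee_pos: [0.5583, 0.1439, 0.1223]
tcp_rot: [179.9, 0.2, 86.8]
wrist_force: [2.0, -10.0, 4.7]
opening: 0.0083
```

Request:
{"api": "send_rows", "payload": {"targets": [[1,0.1,1.5,0,0],[1,0.1,3,0,0],[1,0.1,3,0,0]]}}

```text
time: 48.72
ee_pos: [0.5583, 0.1441, 0.1223]
tcp_rot: [179.9, 0.6, 86.7]
wrist_force: [2.0, -27.9, 7.0]
opening: 0.0081
```

```bash
python3 - <<'E'
from h import *
c=snap('wrist','w37',(245,120,485,300),3.3); o=bot.get_obs(); print(o['ee_pos'],o['opening'],o['tcp_rot'],o['wrist_force'])
E
```

```text
[0.55827216 0.14412025 0.12230822] 0.008200420516394503 [179.87852707   0.56640919  86.69910517] [  2.29440326 -27.43980405   6.52139014]
```

View pics/w37.png

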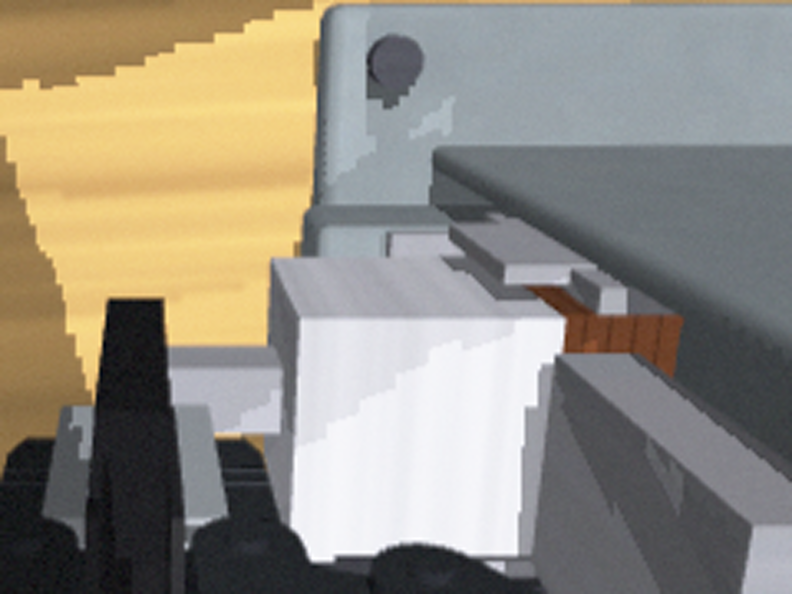

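Request:
{"api": "send_rows", "payload": {"targets": [[1,0,-3,0,0],[1,-0.2,-5,0,0],[1,-0.2,-5,0,0]]}}

```text
time: 49.15
ee_pos: [0.5582, 0.1424, 0.1223]
tcp_rot: [179.9, 0.2, 86.8]
wrist_force: [2.5, -8.7, 4.6]
opening: 0.0087
```

Request:
{"api": "send_rows", "payload": {"targets": [[1,-0.1,-1.5,0,0],[1,-0.1,-1.5,0,0],[0.81,-0.1,-1.5,0,0],[0.81,-0.1,-1.5,0,0],[0.81,-0.1,-1.5,0,0]]}}

```text
time: 49.78
ee_pos: [0.5573, 0.1426, 0.1215]
tcp_rot: [-180.0, 0.0, 86.9]
wrist_force: [0.6, -0.2, 0.2]
opening: 0.0161
```

Request:
{"api": "send_rows", "payload": {"targets": [[0.81,0,0,30,0],[0.81,0,0,80,0],[0.81,0,-20,110,0],[0.6,20,-40,120,-90],[0.6,20,-40,120,-90],[0.6,20,-40,120,-90],[0.6,20,-40,120,-90],[0.6,20,-40,120,-90],[0.6,20,-40,120,-90],[0.6,20,-40,120,-90]]}}

```text
time: 51.02
ee_pos: [0.5774, 0.1026, 0.2416]
tcp_rot: [-180.0, 0.0, 11.4]
wrist_force: [0.3, 0.5, -0.9]
opening: 0.0345
```

Request:
{"api": "send_rows", "payload": {"targets": [[0.6,0,0,0,-10],[0.6,0,0,0,-20],[0.6,0,0,0,-20]]}}

```text
time: 51.4
ee_pos: [0.5774, 0.1025, 0.2416]
tcp_rot: [180.0, 0.0, -8.2]
wrist_force: [0.3, -0.4, -0.0]
opening: 0.034
```

```bash
python3 - <<'E'
from h import *
c=snap('wrist','w38'); o=bot.get_obs(); print(o['ee_pos'],o['opening'],o['tcp_rot'],o['wrist_force'])
E
```

```text
[0.57745582 0.10255082 0.24163658] 0.033869791038703016 [ 1.79996928e+02  7.86291565e-03 -8.05574852e+00] [-1.16355662 -0.06624973 -0.49780992]
```

View pics/w38.png

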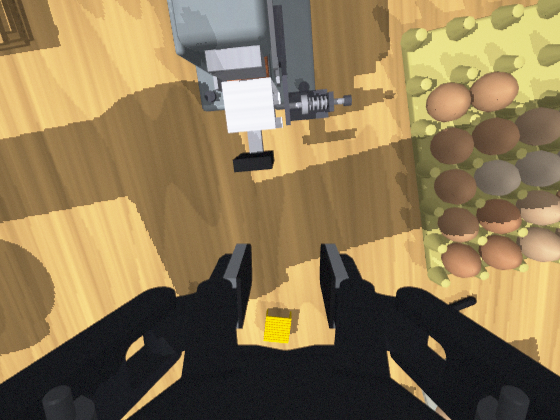

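```bash
python3 - <<'E'
from h import *
c=load('w38'); x0,y0,x1,y1=190,40,370,175
cv2.imwrite('pics/w38c.png',cv2.resize(c['pixels'][y0:y1,x0:x1,::-1],None,fx=4.4,fy=4.4,interpolation=cv2.INTER_CUBIC))
snap('scene','s38'); a=cv2.imread('pics/s38.png')[110:310,130:430]; cv2.imwrite('pics/s38c.png',cv2.resize(a,None,fx=2.6,fy=2.6,interpolation=cv2.INTER_CUBIC))
E
```

```text
(no output)
```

View pics/w38c.png

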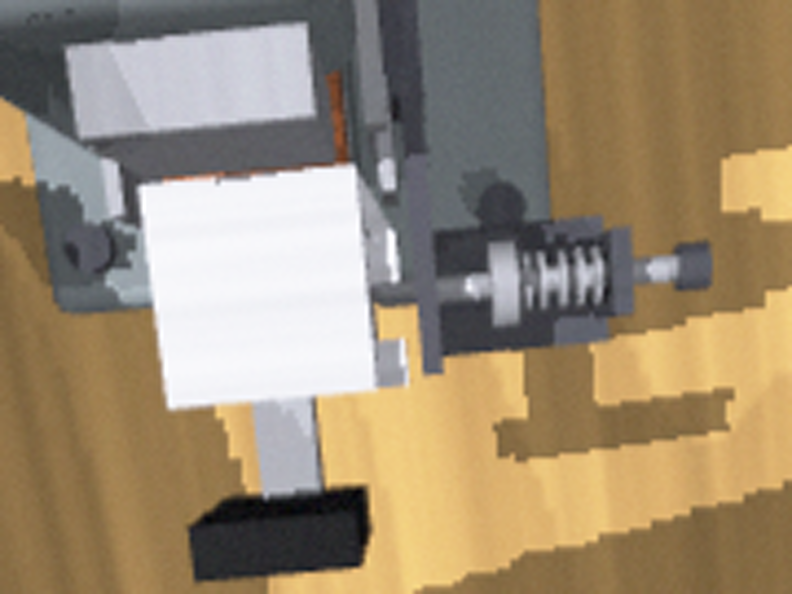

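View pics/s38c.png

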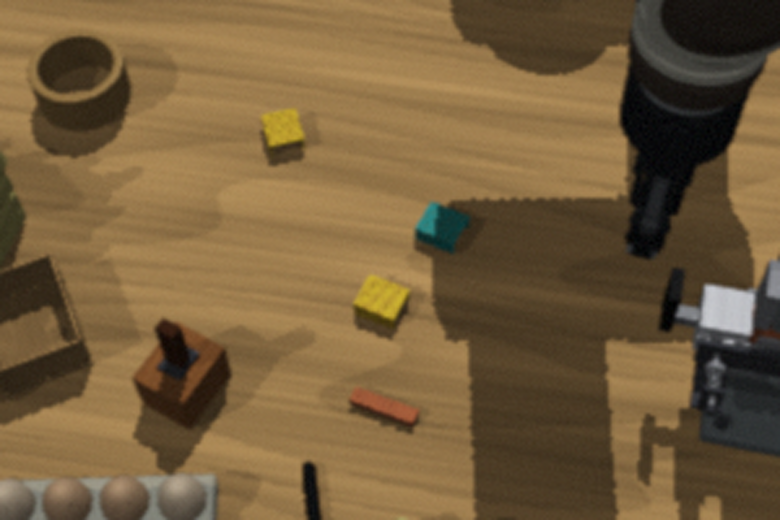

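```bash
python3 - <<'E'
from h import *
c=load('w38'); o=(190,40); f=4.4
quad(c,[(138,186),(356,163),(375,386),(168,408)],.118,o,f)
g=lambda u,v,z: at_z(c,(o[0]+u/f,o[1]+v/f),z).round(4)
print('ear',g(435,290,.113),'collar',g(492,285,.104))
a=cv2.absdiff(cv2.imread('pics/scene0.png'),cv2.imread('pics/s38.png')); b=np.load('pics/scene0.npz')['pixels'],np.load('pics/s38.npz')['pixels']
x=np.hstack([p[200:290,150:250,::-1] for p in b]); cv2.imwrite('pics/cmp.png',cv2.resize(x,None,fx=4,fy=4,interpolation=cv2.INTER_CUBIC))
E
```

```text
edge [0.5406 0.2057] len 40.1 ang -2.6
  edge [0.5807 0.2038] len 39.5 ang -93.7
  edge [0.5781 0.1645] len 39.7 ang 177.6
  edge [0.5384 0.1661] len 39.7 ang 86.8
  centre [0.5595 0.185 ]
ear [0.5919 0.1802 0.113 ] collar [0.6032 0.1798 0.104 ]
```

View pics/cmp.png

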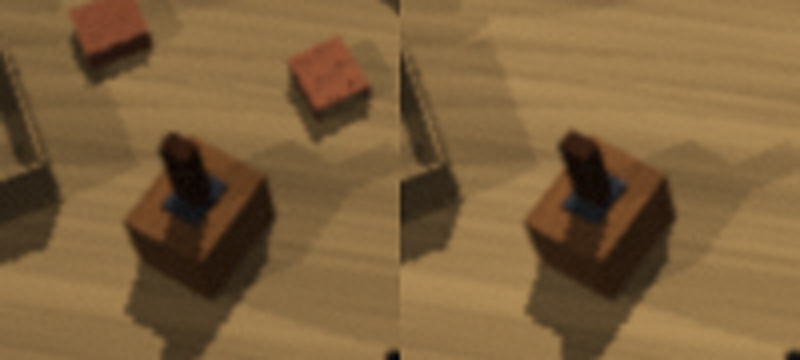

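Nose centre is (0.5595, 0.1850), against (0.5596, 0.1851) at the locked start. The collar is sprung in, and the tool is seated as it was at the start. Handing in.

```bash
python3 -c "
from workcell import bot
print(bot.job_done())"
```

```text
the job is handed in; nothing more can be done
None
```

The job is done and handed in at about 51 s of the 210 s allowed; `job_done` gave no verdict.

I pressed the collar with the forked tool until the slide sprang out about 10 mm, and put the tool back in its stand. I then drew the slide out to its end stop and set all four copper strips astride the rail. Finally I pushed the slide home to its hard stop, where the wrist force along the push reached about 28 N, and let go.

Last checks:
- **Lock:** the nose block is within about 0.1 mm of where it was measured when locked at the start. The bar's collar is back in and the slide did not creep out when released.
- **Strips:** no copper strip is left on the bench, and copper shows behind the nose.
- **Tool and other things:** the tool looks seated in its stand as at the start. The yellow and turquoise look-alikes, plier strip, box and tape roll look unmoved in the last picture. The marker is only partly in that crop.

Two checks disagreed slightly. One side-to-side estimate over the rail was about 1.3 mm off and I corrected it before lowering that strip. The slide's spring-out measured about 10 mm against the 9 mm expected. The strips' position inside the closed magazine could not be seen.

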